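# Load the profile projector and set its focus dial against the backlash

## Task

Set up the profile projector for the next batch. Draw the fixture carriage back towards the robot to its stop, lay every aluminium sample from the tray in a nest of its own there, flat in both notches and with its end up to the lip on the lens side (a gap of 2 or 3 mm does no harm), and then push the carriage home along the table until its spring plunger clicks in. Set the zero line of the focus dial on the index line to within half a division, arriving clockwise (as you face the end of the crank handle) so that the backlash is taken up; the dial starts past the mark, so wind it back well beyond and come up again. Keep off the lens and leave the caliper, the gauge case and the lens cap where they are.

Things in the scene. Friction and masses are not known exactly. Their poses are not given: they have to be found in the camera images.
- sample1_mid (a point): Centre of one aluminium profile sample: a straight offcut of H-section, 16 mm wide, 16 mm high, 90 mm long, about 35 g; flanges upright, open channel on top. Its own y axis runs along its length, z up as it lies at the start. The ends are alike, so half-turned is the same. There are three or four of them, lying in the grey tray; absent ones read None.
- sample2_mid (a point): Centre of one aluminium profile sample: a straight offcut of H-section, 16 mm wide, 16 mm high, 90 mm long, about 35 g; flanges upright, open channel on top. Its own y axis runs along its length, z up as it lies at the start. The ends are alike, so half-turned is the same. There are three or four of them, lying in the grey tray; absent ones read None.
- sample3_mid (a point): Centre of one aluminium profile sample: a straight offcut of H-section, 16 mm wide, 16 mm high, 90 mm long, about 35 g; flanges upright, open channel on top. Its own y axis runs along its length, z up as it lies at the start. The ends are alike, so half-turned is the same. There are three or four of them, lying in the grey tray; absent ones read None.
- sample4_mid (a point): Centre of one aluminium profile sample: a straight offcut of H-section, 16 mm wide, 16 mm high, 90 mm long, about 35 g; flanges upright, open channel on top. Its own y axis runs along its length, z up as it lies at the start. The ends are alike, so half-turned is the same. There are three or four of them, lying in the grey tray; absent ones read None.
- tray: Fixed grey tray with a rubber floor, 200 x 250 mm, rim 10 mm high; origin under its centre, its floor (where samples rest) 4 mm above the bench, x across and y along.
- nest1 (a point): A nest of the fixture carriage: the point where the centre of a correctly loaded sample lies, underside on the notch floors, -y end touching the lip. Nest y = direction of the sample's length, pointing away from the lens; x = the push direction (to home); z up. Nests 1 to 4 follow along x, 42 mm apart.
- nest2 (a point): A nest of the fixture carriage: the point where the centre of a correctly loaded sample lies, underside on the notch floors, -y end touching the lip. Nest y = direction of the sample's length, pointing away from the lens; x = the push direction (to home); z up. It is a pair of notches in two dark steel rails, each rail 14 mm thick, with 46 mm free between the rails for fingers.
- nest3 (a point): A nest of the fixture carriage: the point where the centre of a correctly loaded sample lies, underside on the notch floors, -y end touching the lip. Nest y = direction of the sample's length, pointing away from the lens; x = the push direction (to home); z up. Between the rails the plate lies 6 mm below a sample's underside. Notches are 12 mm deep, 20 mm wide at the floor.
- nest4 (a point): A nest of the fixture carriage: the point where the centre of a correctly loaded sample lies, underside on the notch floors, -y end touching the lip. Nest y = direction of the sample's length, pointing away from the lens; x = the push direction (to home); z up. The notches' top 4 mm flare to 28 mm. The lip along the lens side stands 5 mm above the notch floors.
- carriage (a joint): Distance in m of the fixture carriage from home: 0 home with the plunger in its notch, 0.065 drawn back to its stop (towards the robot). It slides along the table's T-slot, home being along the nests' +x. It starts home or nearly so. Sliding friction about 2 N; a firm stop lies 1.5 mm beyond home, and the plunger centres it at 0 when let go.
- push_post (a point): Upright round steel post on the robot-side end of the carriage, by which it is pulled and pushed: 16 mm diameter, 40 mm tall; this point lies on its axis, 15 mm below its top. Its x axis is the push direction (towards home).
- plunger (a joint): Lift in m of the spring plunger (black cap on a steel housing at the carriage's far end): 0 when it has clicked into its notch, about 0.002 when it rides on the rail. About 10 N pulls the carriage out of the notch.
- crank_grip (a point): Point on the axis of the black crank handle of the focus handwheel, 40 mm out from the wheel's face. The handle is a level round bar, 14 mm diameter, 62 mm long, that stands out of the wheel's face parallel to the wheel's axis, spins freely on its own pin and goes round on a circle of 45 mm radius. Its y axis lies along the bar and points outward, away from the table.
- wheel_axis (a point): Fixed point on the level axis of the focus handwheel (black, spoked, 110 mm diameter, 14 mm thick), in the plane where crank_grip goes round, 85 mm above the bench. y points outward along the axis, away from the table; z up; x away from the robot. The crank handle is 45 mm from it at angle (screw + handwheel - 0.25 rad) from straight up, counted towards -x.
- zero_line (a point): The zero line of the focus dial: the wide full-width line on the aluminium collar (62 mm diameter, 40 divisions) that turns with the handwheel; this point is its inner end, on the collar's surface.
- index (a point): The point on top of the dial where the zero line's inner end stands when it is on the index line (the dark line on the fixed sleeve beside the collar).
- screw (a joint): Angle in rad of the focus screw itself, positive clockwise as seen facing the handle's end. It moves the table 4 mm a turn towards the lens. It holds by friction (0.13 N m at the wheel) and turns between -1.6 and 1.6. It is 0 when the table stands at the set place.
- handwheel (a joint): Angle in rad of the handwheel and dial relative to the screw: the backlash. 0 when the play is taken up clockwise (turning on clockwise drives the screw), -0.35 when taken up anticlockwise; in between, the wheel turns without the screw. Dial angle = screw + handwheel; the zero line is on the index at dial angle 0.
- lens: The projection lens, fixed to the machine: black barrel, 84 to 100 mm diameter, axis level; origin at the centre of its front glass, 170 mm from the middle of the table, at the height of loaded samples. Its y axis points from the lens to the table. Not to be touched.
- caliper: Bystander: digital caliper lying on the bench, about 190 x 50 mm, 12 mm high; origin under the middle of its beam.
- gauge_case: Bystander: closed wooden gauge case, 100 x 150 x 32 mm; origin under its centre.
- lens_cap: Bystander: black round lens cap, 94 mm diameter, 16 mm high; origin under its centre.
There are look-alikes about, which are no part of the job. Leave any blue or yellow look-alike of the part that bears sample4_mid alone.

How it is judged (in metres and radians):
On the way, in this order (a step that is already met when the one before it is completed fails the run):
1. the carriage is drawn back to its stop (within 10 mm) (value of joint carriage above 0.055 m), for 0.2 s.
2. every sample lies in a nest while the carriage is still drawn back (at least 45 mm from home) (((x of sample1_mid in the frame of nest1 between -0.003 and 0.003 m and y of sample1_mid in the frame of nest1 between -0.002 and 0.0045 m and z of sample1_mid in the frame of nest1 between -0.0015 and 0.0015 m and angle between the y axis of sample1_mid and the y axis of nest1, either way round below 0.06 rad) or (x of sample1_mid in the frame of nest2 between -0.003 and 0.003 m and y of sample1_mid in the frame of nest2 between -0.002 and 0.0045 m and z of sample1_mid in the frame of nest2 between -0.0015 and 0.0015 m and angle between the y axis of sample1_mid and the y axis of nest2, either way round below 0.06 rad) or (x of sample1_mid in the frame of nest3 between -0.003 and 0.003 m and y of sample1_mid in the frame of nest3 between -0.002 and 0.0045 m and z of sample1_mid in the frame of nest3 between -0.0015 and 0.0015 m and angle between the y axis of sample1_mid and the y axis of nest3, either way round below 0.06 rad) or (x of sample1_mid in the frame of nest4 between -0.003 and 0.003 m and y of sample1_mid in the frame of nest4 between -0.002 and 0.0045 m and z of sample1_mid in the frame of nest4 between -0.0015 and 0.0015 m and angle between the y axis of sample1_mid and the y axis of nest4, either way round below 0.06 rad)) and ((x of sample2_mid in the frame of nest1 between -0.003 and 0.003 m and y of sample2_mid in the frame of nest1 between -0.002 and 0.0045 m and z of sample2_mid in the frame of nest1 between -0.0015 and 0.0015 m and angle between the y axis of sample2_mid and the y axis of nest1, either way round below 0.06 rad) or (x of sample2_mid in the frame of nest2 between -0.003 and 0.003 m and y of sample2_mid in the frame of nest2 between -0.002 and 0.0045 m and z of sample2_mid in the frame of nest2 between -0.0015 and 0.0015 m and angle between the y axis of sample2_mid and the y axis of nest2, either way round below 0.06 rad) or (x of sample2_mid in the frame of nest3 between -0.003 and 0.003 m and y of sample2_mid in the frame of nest3 between -0.002 and 0.0045 m and z of sample2_mid in the frame of nest3 between -0.0015 and 0.0015 m and angle between the y axis of sample2_mid and the y axis of nest3, either way round below 0.06 rad) or (x of sample2_mid in the frame of nest4 between -0.003 and 0.003 m and y of sample2_mid in the frame of nest4 between -0.002 and 0.0045 m and z of sample2_mid in the frame of nest4 between -0.0015 and 0.0015 m and angle between the y axis of sample2_mid and the y axis of nest4, either way round below 0.06 rad)) and ((x of sample3_mid in the frame of nest1 between -0.003 and 0.003 m and y of sample3_mid in the frame of nest1 between -0.002 and 0.0045 m and z of sample3_mid in the frame of nest1 between -0.0015 and 0.0015 m and angle between the y axis of sample3_mid and the y axis of nest1, either way round below 0.06 rad) or (x of sample3_mid in the frame of nest2 between -0.003 and 0.003 m and y of sample3_mid in the frame of nest2 between -0.002 and 0.0045 m and z of sample3_mid in the frame of nest2 between -0.0015 and 0.0015 m and angle between the y axis of sample3_mid and the y axis of nest2, either way round below 0.06 rad) or (x of sample3_mid in the frame of nest3 between -0.003 and 0.003 m and y of sample3_mid in the frame of nest3 between -0.002 and 0.0045 m and z of sample3_mid in the frame of nest3 between -0.0015 and 0.0015 m and angle between the y axis of sample3_mid and the y axis of nest3, either way round below 0.06 rad) or (x of sample3_mid in the frame of nest4 between -0.003 and 0.003 m and y of sample3_mid in the frame of nest4 between -0.002 and 0.0045 m and z of sample3_mid in the frame of nest4 between -0.0015 and 0.0015 m and angle between the y axis of sample3_mid and the y axis of nest4, either way round below 0.06 rad)) and ((x of sample4_mid in the frame of nest1 between -0.003 and 0.003 m and y of sample4_mid in the frame of nest1 between -0.002 and 0.0045 m and z of sample4_mid in the frame of nest1 between -0.0015 and 0.0015 m and angle between the y axis of sample4_mid and the y axis of nest1, either way round below 0.06 rad) or (x of sample4_mid in the frame of nest2 between -0.003 and 0.003 m and y of sample4_mid in the frame of nest2 between -0.002 and 0.0045 m and z of sample4_mid in the frame of nest2 between -0.0015 and 0.0015 m and angle between the y axis of sample4_mid and the y axis of nest2, either way round below 0.06 rad) or (x of sample4_mid in the frame of nest3 between -0.003 and 0.003 m and y of sample4_mid in the frame of nest3 between -0.002 and 0.0045 m and z of sample4_mid in the frame of nest3 between -0.0015 and 0.0015 m and angle between the y axis of sample4_mid and the y axis of nest3, either way round below 0.06 rad) or (x of sample4_mid in the frame of nest4 between -0.003 and 0.003 m and y of sample4_mid in the frame of nest4 between -0.002 and 0.0045 m and z of sample4_mid in the frame of nest4 between -0.0015 and 0.0015 m and angle between the y axis of sample4_mid and the y axis of nest4, either way round below 0.06 rad)) and value of joint carriage above 0.045 m), for 0.2 s.
3. the carriage is home with its plunger clicked in, the samples in their nests (((x of sample1_mid in the frame of nest1 between -0.003 and 0.003 m and y of sample1_mid in the frame of nest1 between -0.002 and 0.0045 m and z of sample1_mid in the frame of nest1 between -0.0015 and 0.0015 m and angle between the y axis of sample1_mid and the y axis of nest1, either way round below 0.06 rad) or (x of sample1_mid in the frame of nest2 between -0.003 and 0.003 m and y of sample1_mid in the frame of nest2 between -0.002 and 0.0045 m and z of sample1_mid in the frame of nest2 between -0.0015 and 0.0015 m and angle between the y axis of sample1_mid and the y axis of nest2, either way round below 0.06 rad) or (x of sample1_mid in the frame of nest3 between -0.003 and 0.003 m and y of sample1_mid in the frame of nest3 between -0.002 and 0.0045 m and z of sample1_mid in the frame of nest3 between -0.0015 and 0.0015 m and angle between the y axis of sample1_mid and the y axis of nest3, either way round below 0.06 rad) or (x of sample1_mid in the frame of nest4 between -0.003 and 0.003 m and y of sample1_mid in the frame of nest4 between -0.002 and 0.0045 m and z of sample1_mid in the frame of nest4 between -0.0015 and 0.0015 m and angle between the y axis of sample1_mid and the y axis of nest4, either way round below 0.06 rad)) and ((x of sample2_mid in the frame of nest1 between -0.003 and 0.003 m and y of sample2_mid in the frame of nest1 between -0.002 and 0.0045 m and z of sample2_mid in the frame of nest1 between -0.0015 and 0.0015 m and angle between the y axis of sample2_mid and the y axis of nest1, either way round below 0.06 rad) or (x of sample2_mid in the frame of nest2 between -0.003 and 0.003 m and y of sample2_mid in the frame of nest2 between -0.002 and 0.0045 m and z of sample2_mid in the frame of nest2 between -0.0015 and 0.0015 m and angle between the y axis of sample2_mid and the y axis of nest2, either way round below 0.06 rad) or (x of sample2_mid in the frame of nest3 between -0.003 and 0.003 m and y of sample2_mid in the frame of nest3 between -0.002 and 0.0045 m and z of sample2_mid in the frame of nest3 between -0.0015 and 0.0015 m and angle between the y axis of sample2_mid and the y axis of nest3, either way round below 0.06 rad) or (x of sample2_mid in the frame of nest4 between -0.003 and 0.003 m and y of sample2_mid in the frame of nest4 between -0.002 and 0.0045 m and z of sample2_mid in the frame of nest4 between -0.0015 and 0.0015 m and angle between the y axis of sample2_mid and the y axis of nest4, either way round below 0.06 rad)) and ((x of sample3_mid in the frame of nest1 between -0.003 and 0.003 m and y of sample3_mid in the frame of nest1 between -0.002 and 0.0045 m and z of sample3_mid in the frame of nest1 between -0.0015 and 0.0015 m and angle between the y axis of sample3_mid and the y axis of nest1, either way round below 0.06 rad) or (x of sample3_mid in the frame of nest2 between -0.003 and 0.003 m and y of sample3_mid in the frame of nest2 between -0.002 and 0.0045 m and z of sample3_mid in the frame of nest2 between -0.0015 and 0.0015 m and angle between the y axis of sample3_mid and the y axis of nest2, either way round below 0.06 rad) or (x of sample3_mid in the frame of nest3 between -0.003 and 0.003 m and y of sample3_mid in the frame of nest3 between -0.002 and 0.0045 m and z of sample3_mid in the frame of nest3 between -0.0015 and 0.0015 m and angle between the y axis of sample3_mid and the y axis of nest3, either way round below 0.06 rad) or (x of sample3_mid in the frame of nest4 between -0.003 and 0.003 m and y of sample3_mid in the frame of nest4 between -0.002 and 0.0045 m and z of sample3_mid in the frame of nest4 between -0.0015 and 0.0015 m and angle between the y axis of sample3_mid and the y axis of nest4, either way round below 0.06 rad)) and ((x of sample4_mid in the frame of nest1 between -0.003 and 0.003 m and y of sample4_mid in the frame of nest1 between -0.002 and 0.0045 m and z of sample4_mid in the frame of nest1 between -0.0015 and 0.0015 m and angle between the y axis of sample4_mid and the y axis of nest1, either way round below 0.06 rad) or (x of sample4_mid in the frame of nest2 between -0.003 and 0.003 m and y of sample4_mid in the frame of nest2 between -0.002 and 0.0045 m and z of sample4_mid in the frame of nest2 between -0.0015 and 0.0015 m and angle between the y axis of sample4_mid and the y axis of nest2, either way round below 0.06 rad) or (x of sample4_mid in the frame of nest3 between -0.003 and 0.003 m and y of sample4_mid in the frame of nest3 between -0.002 and 0.0045 m and z of sample4_mid in the frame of nest3 between -0.0015 and 0.0015 m and angle between the y axis of sample4_mid and the y axis of nest3, either way round below 0.06 rad) or (x of sample4_mid in the frame of nest4 between -0.003 and 0.003 m and y of sample4_mid in the frame of nest4 between -0.002 and 0.0045 m and z of sample4_mid in the frame of nest4 between -0.0015 and 0.0015 m and angle between the y axis of sample4_mid and the y axis of nest4, either way round below 0.06 rad)) and value of joint carriage between -0.0012 and 0.0012 m and value of joint plunger below 0.001 m), for 0.2 s.
At the end, for the whole second after the job is handed in: Every sample in a nest (3 mm across, 0 to 4.5 mm from the lip, down within 1.5 mm, in line within 0.06 rad); carriage within 1.2 mm of home, plunger in its notch; zero line within 2.5 mm of the index, handwheel play taken up clockwise (backlash above -0.08 rad); all at rest (all of step 3 and distance between zero_line and index below 0.0025 m and value of joint handwheel above -0.08 rad and linear speed of each of sample1, sample2, sample3, sample4 below 0.02 m/s and velocity of joint handwheel between -0.05 and 0.05 rad/s); the robot touches nothing.
It fails at once if a bystander is moved more than 20 mm (distance of any of caliper, gauge_case, lens_cap from where it was at the start of the episode above 0.02 m).
It fails at once if the lens is touched with more than 2 N (contact force between lens and anything else above 2 N).
Of sample1, sample2, sample3, sample4 only 3 to 4 are there at a start; the rules pass over those that are not, and their reading is None.
At some moment in a run one of sample1, sample2, sample3, sample4 may be knocked a few centimetres aside while the robot is not near it.
Once in a run the grip may slacken for a moment while it holds something.
It also fails if it takes over 208 s, if anything falls off the work surface, if the arm or the gripper's body presses on something with over 40 N, if the wrist force passes 120 N, or if a joint passes its speed limit or range.

## Robot

A 6-joint arm with a two-finger parallel gripper is mounted at the origin on the work surface. World frame = base frame: x ahead of the robot, y to its left, z up, the work surface at z = 0. Lengths are in m, angles in degrees, forces in N, time in s.
With the tool pointing down it reaches from about 0.35 to 0.975 m from the base axis. Payload 7.1 kg.
Tool frame: the origin (TCP) lies on the front face of the gripper's body, between the roots of the fingers; the fingertips stand 80 mm ahead of it and the grasp point (between the pads) lies 61 mm ahead of it (robot.grip_depth is the distance from the TCP to the grasp point, in m); z points along the fingers, y is the direction in which the jaws open and shut (so a half turn about z gives the same grasp; the last joint's range is limited). The gripper opens to 88 mm and grips with 3 to 60 N. Pads are 20 mm wide; open, the fingers measure 115 mm over their backs; the gripper's body (75 mm by 178 mm) begins 61 mm behind the grasp point.
Start: joints at [62.624, 24.242, 93.386, -0, 62.372, -1.089], TCP at [0.277, 0.56, 0.303] pointing down, gripper open.
Joint ranges: [-172.04, 172.04], [-51.8, 120.97], [4.93, 147.93], [-75.15, 255.16], [6.16, 154.13], [-145.62, 145.62]. Speed limits (degrees/s): [136.94, 136.94, 172.46, 180, 180, 180].

## Interface

Orientations are given as [roll, pitch, yaw] about the fixed x, y, z axes, in that order (R = Rz(yaw) Ry(pitch) Rx(roll)).
In Python, from plant import robot, viewer, hand_in gives the robot as it stands.
- The arm moves only by the tool drive_tool, never from a script. Its arguments are lists of equal length, an entry for each row: "hand": the closure, from -1 (fully open) to 1 (shut); "slide": the shift along the tool's x, y, z in m, a list of three; "rotation": the turn, a rotation vector about the tool's x, y, z in rad, a list of three. A call has exactly 8 rows; each row shifts and turns the commanded pose from where the row before left it, along the tool's axes as they then stand; what a row does not reach is not made up. A row lasts 1/12 s, in which the tool goes at most 41.7 mm and 7.16 degrees, less where a joint would pass 70% of its speed; a pose out of reach is approached as far as the arm can. A call with a gripper value outside its range is refused whole. The fingers move at their own pace and stop on an object; "squeeze" is the grip in N (left out, the last holds). Time passes only in rows, so rows that do not move let the fingers close, or fill a call up. It gives the time, the measured TCP pose, the force and the opening at its end, in the units of the state.
- robot.sense(): the state, without advancing time (a new reading comes with each control period).
- viewer.capture(name): name is "scene" or "top"; returns the picture (480x640x3 uint8, blue, green, red); there is no depth.
- viewer.camera_info(name): a dict with "intrinsics" (3x3 intrinsics, pixels), "R" (3x3) and "t" (3): a world point X has camera coordinates R X + t. Camera axes: x right, y down, z forward; pixel columns grow to the right and rows downward; lengths in m; the calibration is good to about 2 mm. A picture is of the moment at which its call begins. camera_info takes no time and is no camera call.
- hand_in(): hands the job in, once; it reports no verdict.
The state is a dict: "time": time; "joints": joint angles; "qd": joint speeds; "effort": joint torques, N m; "tcp_pos": TCP position; "eef_rot": TCP orientation; "wrist_force": force on the tool from outside, world axes, zero at the start; "moment": the same for the moment, N m; "grip_width": opening from 0.0 (shut) to 1.0 (fully open).
Only numpy, scipy, OpenCV 4.12 (cv2) and the standard library are available. Lean on these libraries where they do the work, as an engineer would, in place of code of your own. Each camera call takes 0.05 s, during which the arm holds its last target.

## Working session

There is one attempt and no reset: what is moved stays moved. The work goes in short steps, Python scripts to look and compute and a tool call to move; the robot and the scene stay as the last step left them, time stands still between calls to the robot, and variables do not carry over. Pictures are saved under pics/ and viewed, and the job is handed in when it is done.

Besides the shell and the picture viewer there is one more tool, called after "Emit:" as name(argument=value, ...) on one line, values as JSON. drive_tool: Moves the arm, as the interface text tells. Its arguments: {"type":"object","properties":{"hand":{"type":"array","items":{"type":"number"}},"slide":{"type":"array","items":{"type":"array","items":{"type":"number"}}},"rotation":{"type":"array","items":{"type":"array","items":{"type":"number"}}},"squeeze":{"type":"number"}},"required":["hand","slide","rotation"]}

```bash
ls; mkdir -p pics
python3 - <<'E'
from plant import robot, viewer
import cv2
print(robot.sense())
for n in("scene","top"):
    im=viewer.capture(n); cv2.imwrite(f"pics/{n}0.png",im)
    print(n,viewer.camera_info(n))
E
```

```text
pics
{'time': 0.0, 'joints': array([ 6.26249930e+01,  2.42824153e+01,  9.34327835e+01, -2.10057541e-03,
        6.23741398e+01, -1.08910617e+00]), 'qd': array([-0.07870019,  0.03183192,  0.10914941, -0.04186246,  0.04571075,
       -0.01035936]), 'effort': array([ 5.33165112e-04, -5.44638562e+01, -2.73660904e+01,  6.43395167e-02,
        2.27832247e-02, -2.00438521e-04]), 'tcp_pos': array([0.27656096, 0.55997419, 0.30191432]), 'eef_rot': array([-1.79910642e+02,  1.61150408e-04,  1.53715075e+02]), 'wrist_force': array([-0.25712911,  1.26225365,  0.22516731]), 'moment': array([0.04504139, 0.04497502, 0.05190439]), 'grip_width': 0.9966315092516697}
scene {'intrinsics': array([[519.13045714,   0.        , 316.41709962],
       [  0.        , 519.13045714, 237.82597385],
       [  0.        ,   0.        ,   1.        ]]), 'R': array([[-0.88081846,  0.47336263, -0.00930878],
       [ 0.37021088,  0.67635447, -0.63677982],
       [-0.29513174, -0.56433363, -0.7709895 ]]), 't': array([ 0.42991534, -0.1236867 ,  1.32387538])}
top {'intrinsics': array([[499.18443248,   0.        , 319.09966345],
       [  0.        , 499.18443248, 235.50978727],
       [  0.        ,   0.        ,   1.        ]]), 'R': array([[ 0.0145488 , -0.99986106, -0.0081356 ],
       [-0.99644117, -0.01382247, -0.0831501 ],
       [ 0.08302609,  0.00931638, -0.99650382]]), 't': array([0.05521086, 0.53828131, 1.16500507])}
```

View pics/scene0.png

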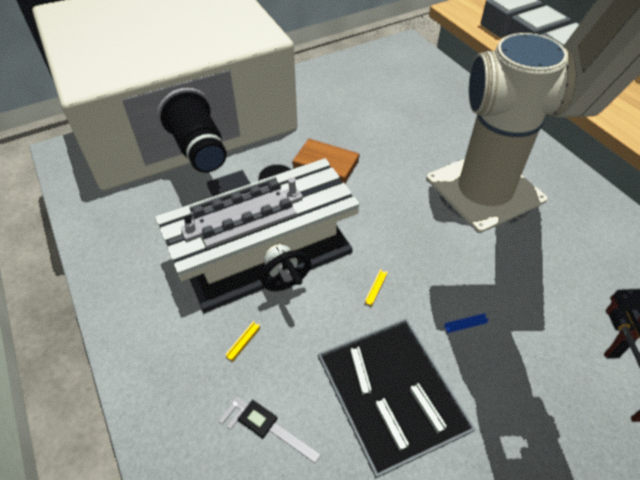

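View pics/top0.png

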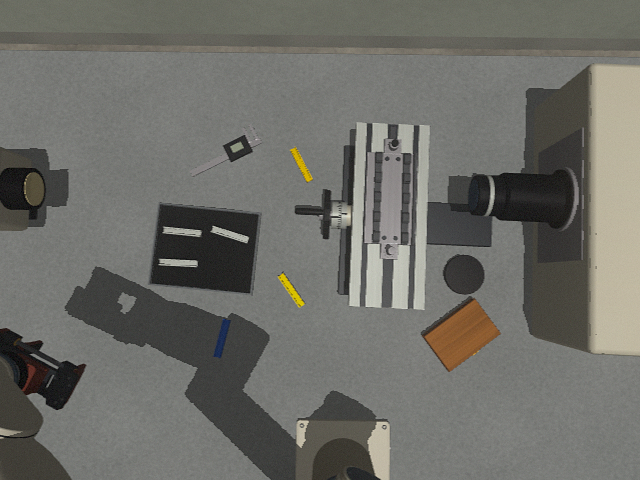

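The picture shows the projector at right of top view, and the carriage along x (top px (390,190)). The post looks to be at about (389,251), the plunger cap at about (394,143) and the crank at about (308,210).

Candidates for samples: three silver bars in the tray, at top px (182,231), (229,235), (178,263). Look-alikes outside the tray are yellow at (301,165) and (291,290), and blue at (222,338); these I leave alone. Next come close crops.

Run:
```python
import cv2,numpy as np
a=cv2.imread("pics/top0.png")
def c(im,x0,y0,x1,y1,f,n): cv2.imwrite("pics/"+n,cv2.resize(im[y0:y1,x0:x1],None,fx=f,fy=f,interpolation=cv2.INTER_CUBIC))
c(a,140,195,270,300,6,"c_tray.png")
c(a,285,115,440,265,4,"c_car.png")
s=cv2.imread("pics/scene0.png")
c(s,150,150,370,320,3.5,"c_scar.png")
```

```text
(no output)
```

View pics/c_tray.png

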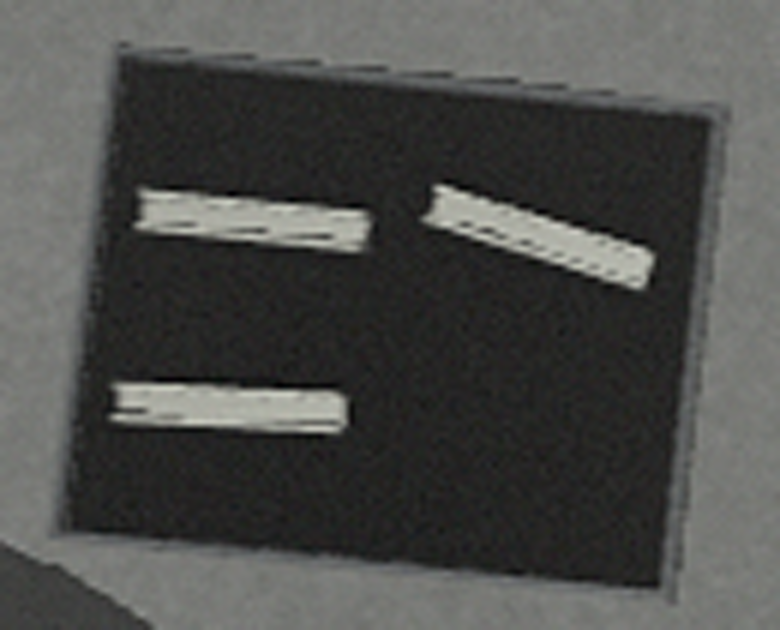

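View pics/c_car.png

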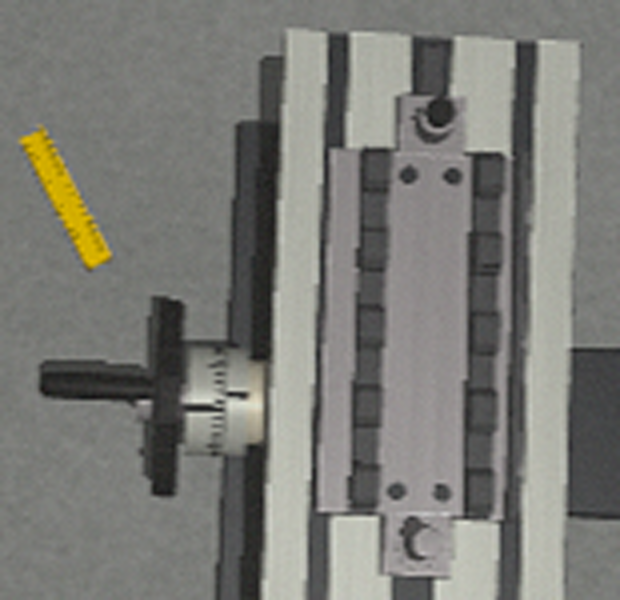

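View pics/c_scar.png

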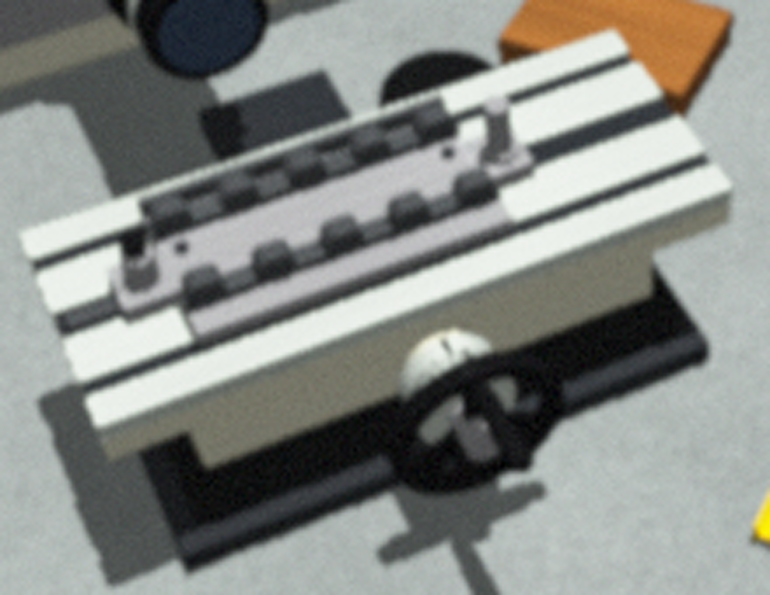

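```bash
cat > h.py <<'E'
import numpy as np,cv2
from plant import robot,viewer
CI={n:viewer.camera_info(n) for n in("scene","top")}
def proj(n,X):
    c=CI[n]; p=c["intrinsics"]@(c["R"]@np.asarray(X,float)+c["t"]); return p[:2]/p[2]
def ray(n,uv):
    c=CI[n]; d=c["R"].T@np.linalg.inv(c["intrinsics"])@np.array([uv[0],uv[1],1.]); return -c["R"].T@c["t"],d/np.linalg.norm(d)
def onz(n,uv,z):
    o,d=ray(n,uv); return o+d*(z-o[2])/d[2]
def tri(us,ut):
    A=[];b=[]
    for n,u in(("scene",us),("top",ut)):
        o,d=ray(n,u);P=np.eye(3)-np.outer(d,d);A.append(P);b.append(P@o)
    X=np.linalg.lstsq(np.vstack(A),np.hstack(b),rcond=None)[0]
    return X.round(4),(proj("scene",X)-us).round(1),(proj("top",X)-ut).round(1)
def crop(im,x0,y0,x1,y1,f,name): cv2.imwrite("pics/"+name,cv2.resize(im[y0:y1,x0:x1],None,fx=f,fy=f,interpolation=cv2.INTER_CUBIC))
E
python3 - <<'E'
from h import *
for n in CI: print(n,(-CI[n]["R"].T@CI[n]["t"]).round(3))
for s,t in [((175.7,263.4),(356.75,122.5)),((156.3,217.1),(430,125.5)),((358.6,203.7),(350,305)),((326.6,159.1),(424,310))]:
    print(tri(s,t))
a=cv2.imread("pics/top0.png");s=cv2.imread("pics/scene0.png")
crop(a,365,230,415,268,14,"c1.png");crop(a,360,130,430,180,10,"c1b.png");crop(s,255,165,315,215,12,"c2.png");crop(a,285,180,355,250,8,"c3.png")
E
```

```text
scene [0.815 0.627 0.946]
top [0.439 0.052 1.206]
(array([ 0.774 , -0.0174,  0.1604]), array([2.4, 0.3]), array([ 0.9, -1.9]))
(array([ 0.7733, -0.1776,  0.1351]), array([0.1, 0. ]), array([ 0. , -0.1]))
(array([ 0.3808, -0.0061,  0.1353]), array([0.1, 0. ]), array([ 0., -0.]))
(array([ 0.3724, -0.1631,  0.1352]), array([-0.1, -0. ]), array([-0. ,  0.1]))
```

View pics/c1.png

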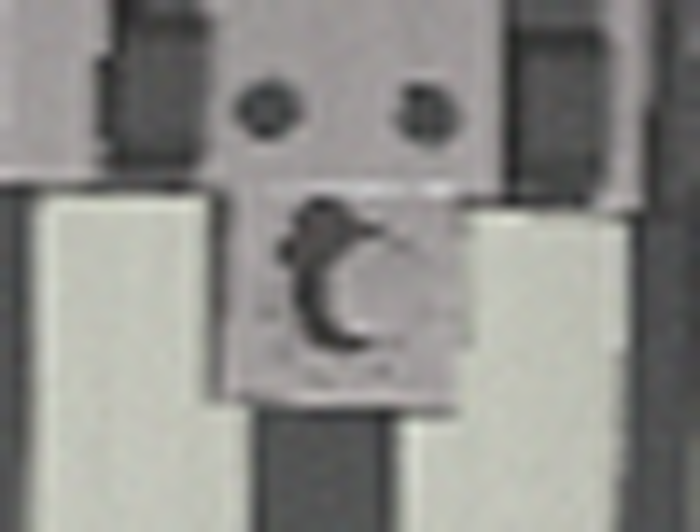

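View pics/c2.png

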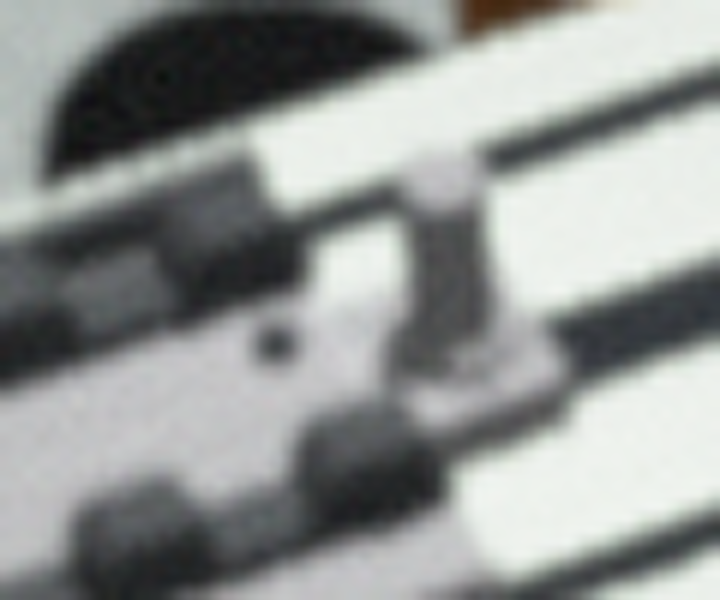

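View pics/c3.png

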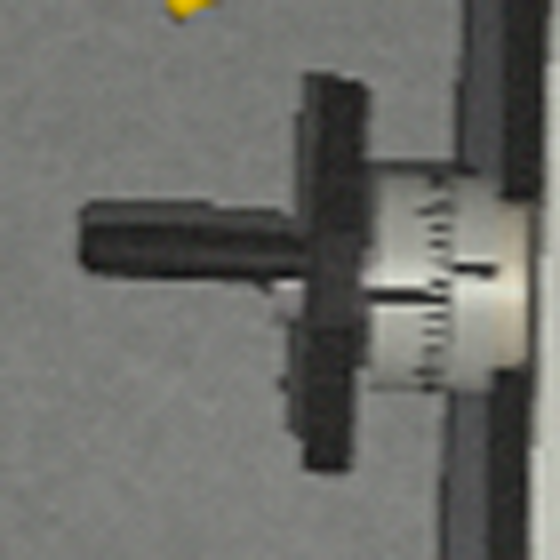

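View pics/c1b.png

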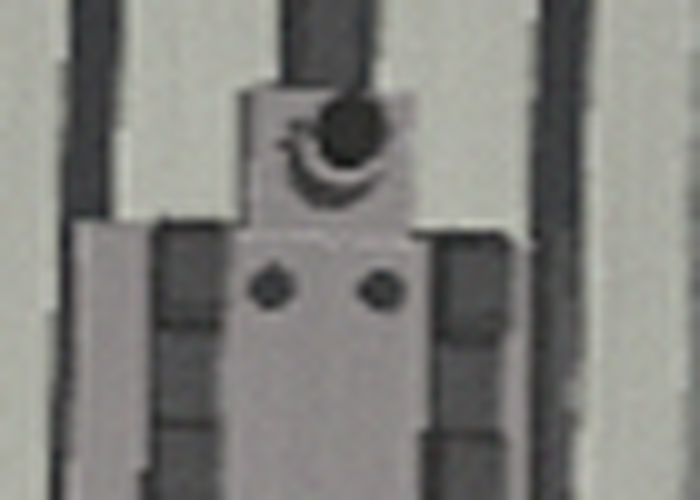

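Run:
```python
from h import *
print(tri((291.75,180.2),(392.0,250.5)))
a=cv2.imread("pics/top0.png");s=cv2.imread("pics/scene0.png")
crop(s,180,170,260,230,10,"d1.png");crop(s,225,160,305,220,10,"d2.png");crop(a,365,200,425,250,12,"d3.png")
```

```text
(array([ 0.4959, -0.0882,  0.1888]), array([0.5, 0.1]), array([ 0.3, -0.4]))
```

View pics/d1.png

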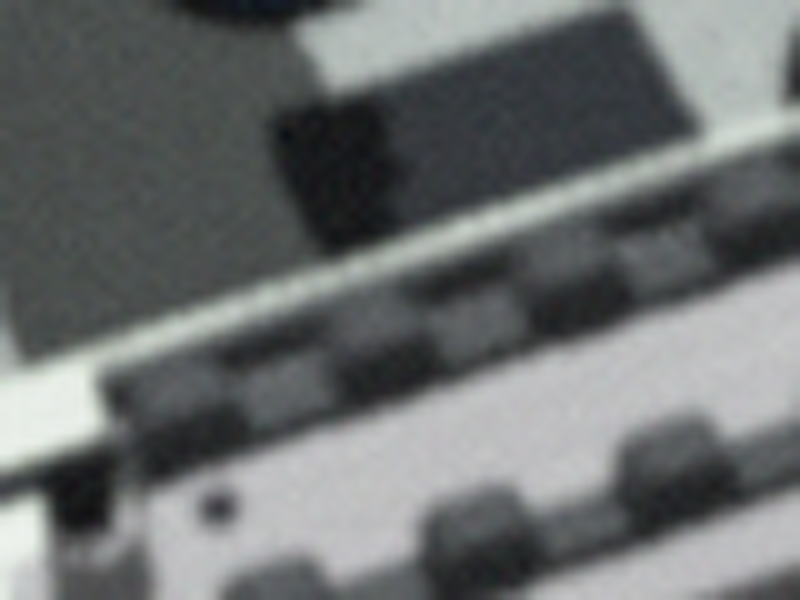

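View pics/d2.png

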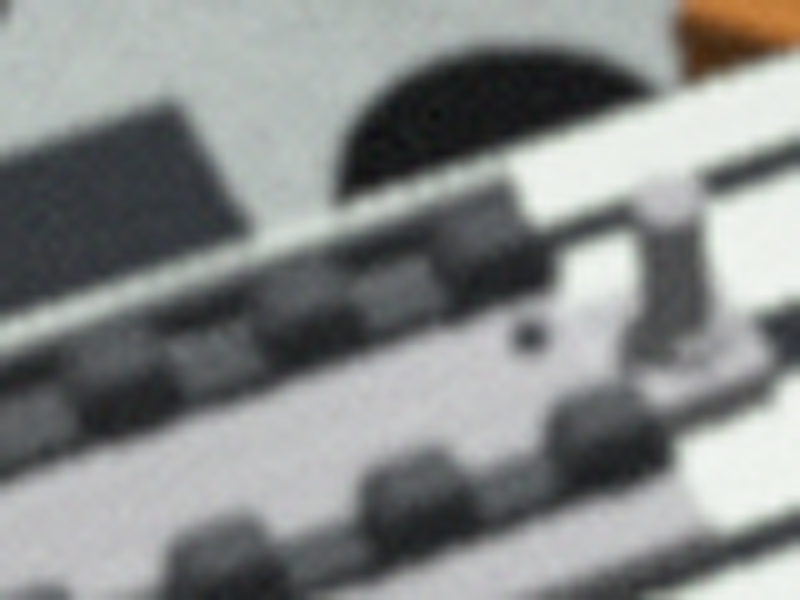

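View pics/d3.png

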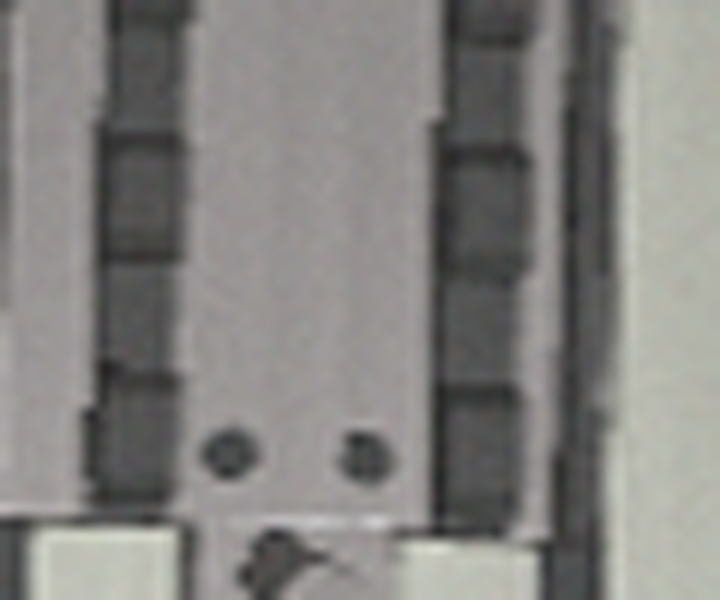

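```bash
cat > ov.py <<'E'
from h import *
def lines(p):
    x0,y0,yaw,zf=p; c,s=np.cos(yaw),np.sin(yaw)
    W=lambda x,y,z: np.array([x0+c*x-s*y,y0+s*x+c*y,zf+z])
    L=[]
    for yy in(-37,-23,23,37):
        prof=[(-95,-6),(-95,12)]
        for n in(-63,-21,21,63): prof+=[(n-14,12),(n-10,8),(n-10,0),(n+10,0),(n+10,8),(n+14,12)]
        prof+=[(95,12),(95,-6)]
        L.append([W(x/1e3,yy/1e3,z/1e3) for x,z in prof])
    return L,W
def draw(p,im,cam,x0,y0,x1,y1,f,name,extra=[]):
    o=cv2.resize(im[y0:y1,x0:x1],None,fx=f,fy=f,interpolation=cv2.INTER_CUBIC)
    L,W=lines(p)
    cols=[(0,0,255),(0,255,255),(0,255,0),(255,100,0)]
    for l,c in zip(L,cols):
        q=np.array([(proj(cam,X)-(x0,y0)+.5)*f for X in l]).astype(int)
        cv2.polylines(o,[q.reshape(-1,1,2)],False,c,1)
    for X in extra:
        q=((proj(cam,X)-(x0,y0)+.5)*f).astype(int); cv2.drawMarker(o,tuple(int(v) for v in q),(255,0,255),0,12,1)
    cv2.imwrite("pics/"+name,o)
E
python3 - <<'E'
from ov import *
a=cv2.imread("pics/top0.png");s=cv2.imread("pics/scene0.png")
p=(0.606,-0.092,-0.036,0.153)
draw(p,a,"top",355,130,430,260,5,"o1.png")
draw(p,s,"scene",180,160,310,245,6,"o2.png")
E
```

```text
(no output)
```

View pics/o1.png

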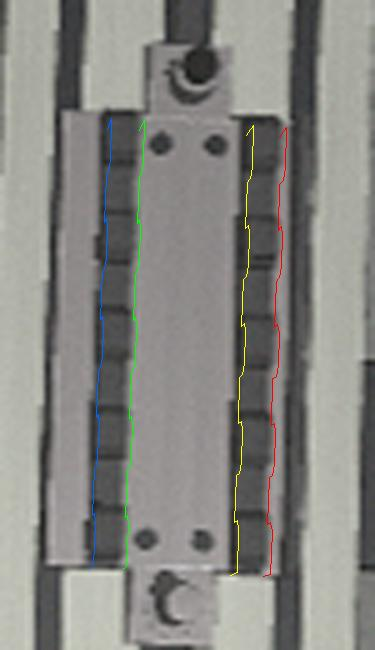

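View pics/o2.png

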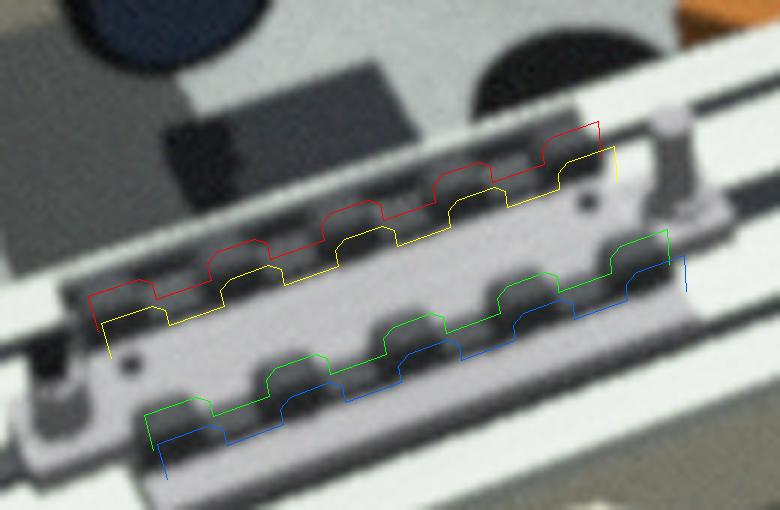

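```bash
cat > fit.py <<'E'
from ov import *
from scipy.optimize import minimize
def gm(im):
    g=cv2.cvtColor(im,cv2.COLOR_BGR2GRAY).astype(np.float32); g=cv2.GaussianBlur(g,(0,0),1.0)
    m=np.hypot(cv2.Sobel(g,cv2.CV_32F,1,0),cv2.Sobel(g,cv2.CV_32F,0,1)); return np.minimum(m,60)
def score(p,G,vis):
    L,W=lines(p); tot=0
    for cam,ids in vis.items():
        P=[]
        for i in ids:
            l=np.array(L[i])
            for a,b in zip(l[:-1],l[1:]):
                n=max(2,int(np.linalg.norm(b-a)/.001)); P+= [a+(b-a)*t for t in np.linspace(0,1,n)]
        P=np.array(P); c=CI[cam]; q=c["intrinsics"]@(c["R"]@P.T+c["t"][:,None]); q=(q[:2]/q[2]).astype(np.float32)
        tot+=cv2.remap(G[cam],q[0][None],q[1][None],cv2.INTER_LINEAR).mean()
    return -tot
E
python3 - <<'E'
from fit import *
a=cv2.imread("pics/top0.png");s=cv2.imread("pics/scene0.png")
G={"top":gm(a),"scene":gm(s)}
p0=np.array((0.609,-0.091,-0.03,0.154)); best={}
for name,vis in {"both":{"top":[1,2,3,0],"scene":[1,2,3]},"top":{"top":[0,1,2,3]},"scene":{"scene":[1,2,3]}}.items():
    r=None
    rng=np.random.default_rng(0)
    for k in range(12):
        st=p0+rng.normal(size=4)*[.003,.003,.008,.002]
        q=minimize(score,st,args=(G,vis),method="Nelder-Mead",options=dict(initial_simplex=np.vstack([st]+[st+d for d in np.diag([.004,.004,.01,.003])]),maxiter=300))
        if r is None or q.fun<r.fun:r=q
    print(name,r.x.round(4),r.fun); best[name]=r.x
p=best["both"]
draw(p,a,"top",355,130,430,260,5,"o1.png")
draw(p,s,"scene",180,160,310,245,6,"o2.png")
E
```

```text
both [ 0.6128 -0.0877 -0.031   0.1609] -119.16339111328125
top [ 0.6107 -0.0879 -0.0287  0.1571] -59.82264709472656
scene [ 0.6129 -0.0924 -0.0321  0.1558] -59.768768310546875
```

View pics/o1.png

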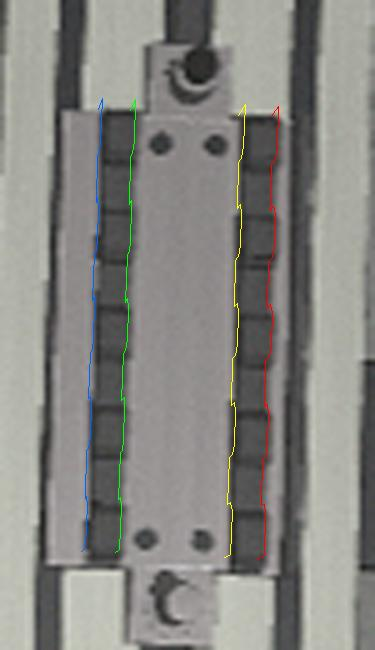

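View pics/o2.png

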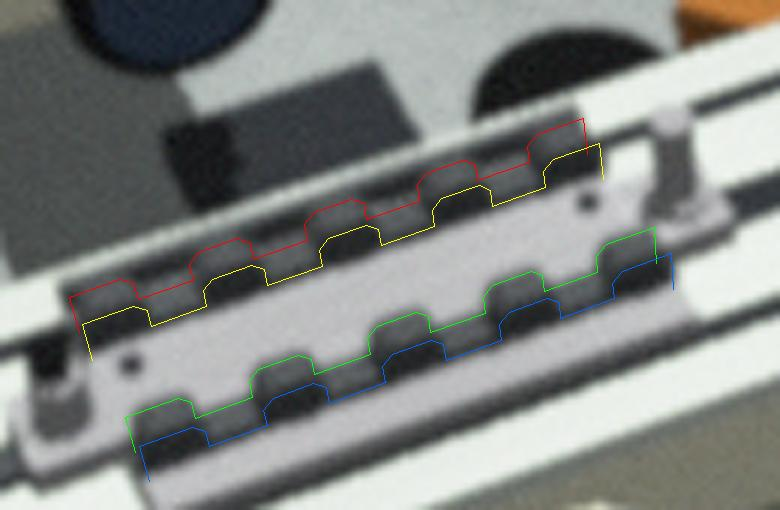

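Run:
```python
from fit import *
a=cv2.imread("pics/top0.png");s=cv2.imread("pics/scene0.png")
G={"top":gm(a),"scene":gm(s)}
for zf in(.152,.155,.158):
  for name,vis in {"both":{"top":[1,2,3,0],"scene":[1,2,3]},"top":{"top":[0,1,2,3]},"scene":{"scene":[1,2,3]}}.items():
    r=None
    rng=np.random.default_rng(0)
    f=lambda q,G,vis:score((*q,zf),G,vis)
    for k in range(10):
        st=np.array((0.609,-.091,-.03))+rng.normal(size=3)*[.003,.003,.008]
        q=minimize(f,st,args=(G,vis),method="Nelder-Mead",options=dict(initial_simplex=np.vstack([st]+[st+d for d in np.diag([.004,.004,.01])]),maxiter=200))
        if r is None or q.fun<r.fun:r=q
    print(zf,name,r.x.round(4),round(r.fun,2))
    if zf==.155 and name=="top": draw((*r.x,zf),a,"top",365,140,425,190,12,"o1.png");draw((*r.x,zf),a,"top",365,200,425,250,12,"o3.png");draw((*r.x,zf),s,"scene",180,160,310,245,6,"o2.png")
```

```text
0.152 both [ 0.6112 -0.0881 -0.0298] -118.7
0.152 top [ 0.612  -0.0887 -0.0289] -59.8
0.152 scene [ 0.6111 -0.0876 -0.0303] -59.28
0.155 both [ 0.6104 -0.0872 -0.0286] -115.37
0.155 top [ 0.6113 -0.0883 -0.0283] -59.82
0.155 scene [ 0.6128 -0.0931 -0.0321] -59.77
0.158 both [ 0.6128 -0.0888 -0.0315] -118.13
0.158 top [ 0.6106 -0.0878 -0.0284] -59.82
0.158 scene [ 0.6134 -0.0904 -0.0316] -59.77
```

View pics/o1.png

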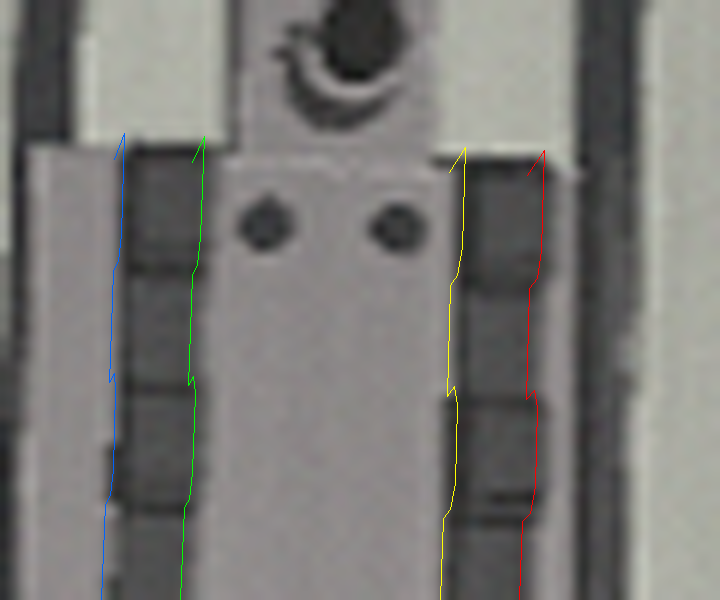

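View pics/o3.png

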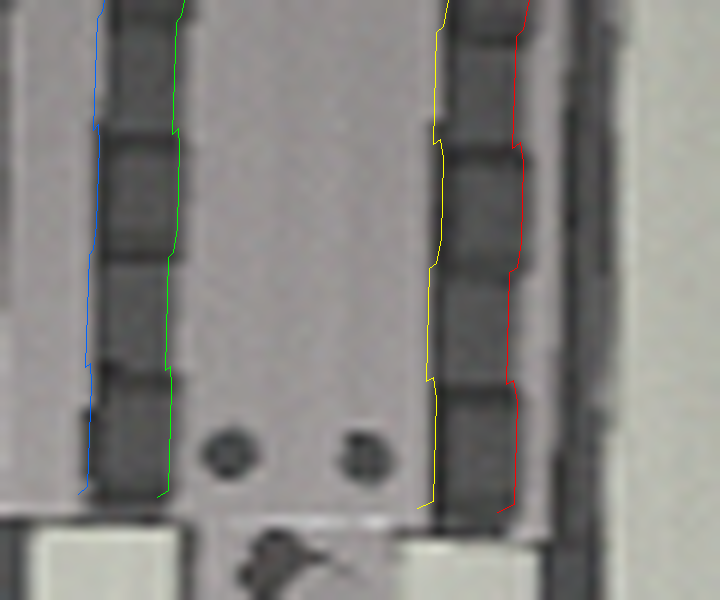

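View pics/o2.png

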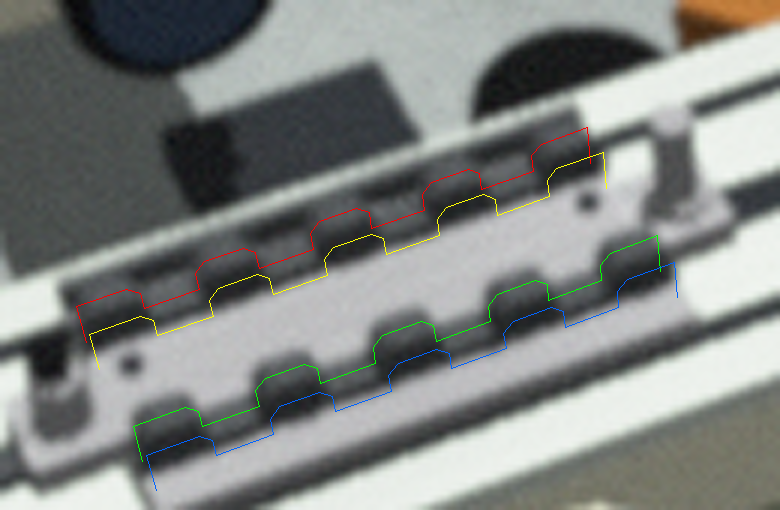

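```bash
cat >> h.py <<'E'
from scipy.spatial.transform import Rotation as Ro
def st():
    s=robot.sense(); R=Ro.from_euler("xyz",s["eef_rot"],degrees=True).as_matrix()
    return s,np.array(s["tcp_pos"]),R
def plan(target,yaw=None,step=0.03):
    "prints tool-frame total shift (after the turn) and turn"
    s,p,R=st(); tz=None
    if yaw is not None:
        Rt=Ro.from_euler("xyz",[180,0,yaw],degrees=True).as_matrix()
        rv=Ro.from_matrix(R.T@Rt).as_rotvec(); R2=Rt
        print("turn rv",rv.round(4),"rows>=",int(np.ceil(np.degrees(np.linalg.norm(rv))/7.0)))
    else: R2=R
    d=R2.T@(np.asarray(target)-p); n=max(1,int(np.ceil(np.linalg.norm(d)/step)))
    print("t",round(float(s["time"]),2),"at",p.round(4),"rpy",np.round(s["eef_rot"],2),"F",np.round(s["wrist_force"],1),"g",round(float(s["grip_width"]),3),"j6",round(float(s["joints"][5]),1))
    print("shift",d.round(4),"rows",n,"per row",(d/n).round(5))
C0=np.array([0.6098,-0.0902]);YAW=-0.030;ZF=0.156
E
python3 - <<'E'
from h import *
plan([0.4955,-0.0882,0.303],178.3,.034)
# samples
a=cv2.imread("pics/top0.png")
g=cv2.cvtColor(a,cv2.COLOR_BGR2GRAY); m=np.zeros_like(g); m[205:292,152:258]=(g[205:292,152:258]>110)*255
m=cv2.morphologyEx(m,cv2.MORPH_CLOSE,np.ones((3,3)))
for c in cv2.findContours(m,0,1)[0]:
    if cv2.contourArea(c)<80: continue
    (u,v),wh,an=cv2.minAreaRect(c); b=cv2.boxPoints(((u,v),wh,an))
    P=np.array([onz("top",q,.016)[:2] for q in b]); e=[P[1]-P[0],P[2]-P[1]]; l=max(e,key=np.linalg.norm)
    print((u,v),wh,onz("top",(u,v),.016).round(4),"len",[round(float(np.linalg.norm(x)),4) for x in e],"dir",np.degrees(np.arctan2(l[1],l[0])).round(1))
E
```

```text
turn rv [-1.300e-03 -3.000e-04 -4.291e-01] rows>= 4
t 0.1 at [0.2766 0.56   0.302 ] rpy [-179.92   -0.    153.71] F [-0.7  0.4  0.4] g 0.999 j6 -1.1
shift [-0.238  -0.6415 -0.001 ] rows 21 per row [-1.134e-02 -3.055e-02 -5.000e-05]
(182.21287536621094, 290.87127685546875) (61.29429244995117, 5.8707194328308105) [0.4015 0.3862 0.016 ] len [0.0139, 0.1463] dir -94.8
(177.97964477539062, 262.4276123046875) (38.24238204956055, 6.563991069793701) [0.4688 0.3989 0.016 ] len [0.0156, 0.0917] dir -91.9
(181.82177734375, 231.28219604492188) (38.30893325805664, 6.5672454833984375) [0.5436 0.3925 0.016 ] len [0.0158, 0.0924] dir -94.9
(229.53738403320312, 233.98043823242188) (38.23885726928711, 6.8006696701049805) [0.5387 0.2776 0.016 ] len [0.0163, 0.0923] dir -106.5
(225.5, 208.0) (6.0, 63.0) [0.6013 0.2892 0.016 ] len [0.152, 0.0146] dir -89.2
(154.5, 226.0) (42.0, 5.0) [0.5554 0.4587 0.016 ] len [0.0121, 0.1015] dir -177.6
```

Emit:
drive_tool(hand=[-1,-1,-1,-1,-1,-1,-1,-1], slide=[[0,0,0],[0,0,0],[0,0,0],[0,0,0],[-0.012,-0.032,0],[-0.012,-0.032,0],[-0.012,-0.032,0],[-0.012,-0.032,0]], rotation=[[0,0,-0.107],[0,0,-0.107],[0,0,-0.107],[0,0,-0.108],[0,0,0],[0,0,0],[0,0,0],[0,0,0]], squeeze=20)

```text
time: 0.77
tcp_pos: [0.3209, 0.4295, 0.3022]
eef_rot: [-180.0, -0.0, 178.3]
wrist_force: [0.9, 1.1, 0.1]
grip_width: 0.998
```

Emit:
drive_tool(hand=[-1,-1,-1,-1,-1,-1,-1,-1], slide=[[-0.012,-0.032,0],[-0.012,-0.032,0],[-0.012,-0.032,0],[-0.012,-0.032,0],[-0.012,-0.032,0],[-0.012,-0.032,0],[-0.012,-0.032,0],[-0.012,-0.032,0]], rotation=[[0,0,0],[0,0,0],[0,0,0],[0,0,0],[0,0,0],[0,0,0],[0,0,0],[0,0,0]])

```text
time: 1.43
tcp_pos: [0.4093, 0.1706, 0.3026]
eef_rot: [-180.0, -0.0, 178.3]
wrist_force: [-0.5, -0.4, -0.6]
grip_width: 1.002
```

Emit:
drive_tool(hand=[-1,-1,-1,-1,-1,-1,-1,-1], slide=[[-0.012,-0.032,0],[-0.012,-0.032,0],[-0.012,-0.032,0],[-0.012,-0.032,0],[-0.012,-0.032,0],[-0.012,-0.032,0],[-0.012,-0.032,0],[0,0,0]], rotation=[[0,0,0],[0,0,0],[0,0,0],[0,0,0],[0,0,0],[0,0,0],[0,0,0],[0,0,0]])

```text
time: 2.1
tcp_pos: [0.4882, -0.0585, 0.3028]
eef_rot: [-179.9, 0.1, 178.1]
wrist_force: [0.7, 0.6, 0.6]
grip_width: 0.999
```

Run:
```python
from h import *
plan([0.4955,-0.0882,0.174+.061])
im=viewer.capture("top");cv2.imwrite("pics/top1.png",im);crop(im,340,150,440,290,5,"e1.png")
s=viewer.capture("scene");crop(s,170,60,370,260,4,"e2.png")
```

```text
t 2.1 at [ 0.4882 -0.0585  0.3028] rpy [-1.7992e+02  1.0000e-01  1.7809e+02] F [0.7 0.6 0.6] g 0.999 j6 -96.2
shift [-0.0081 -0.0293  0.0678] rows 3 per row [-0.00271 -0.00978  0.02262]
```

View pics/e2.png

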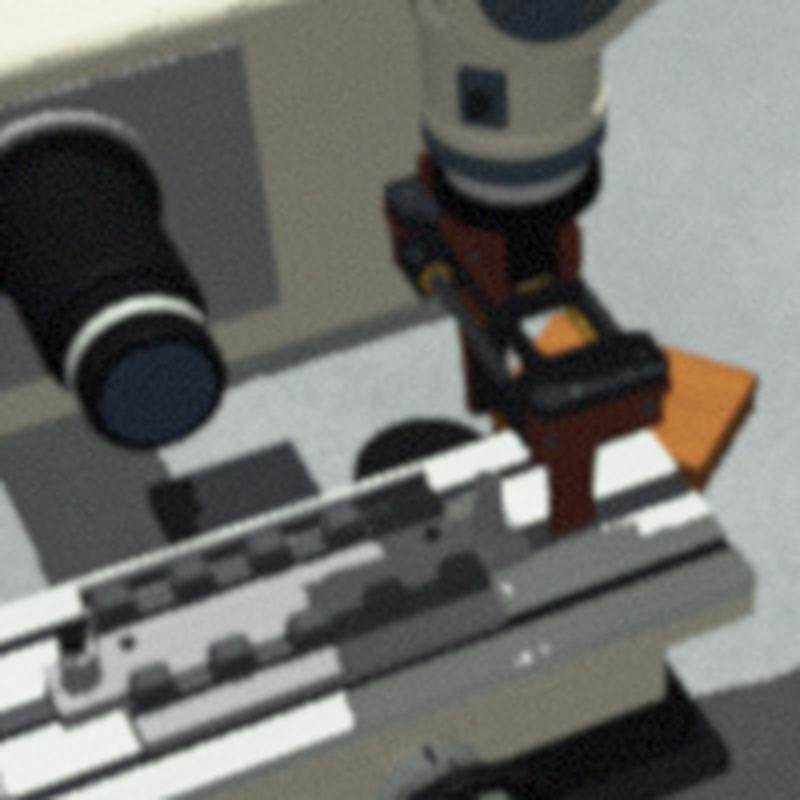

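Emit:
drive_tool(hand=[-1,-1,-1,-1,-1,-1,-1,-1], slide=[[-0.008,-0.029,0],[0,0,0],[0,0,0.02],[0,0,0.015],[0,0,0.01],[0,0,0.01],[0,0,0.006],[0,0,0.004]], rotation=[[0,0,0],[0,0,0],[0,0,0],[0,0,0],[0,0,0],[0,0,0],[0,0,0],[0,0,0]])

```text
time: 2.87
tcp_pos: [0.4934, -0.0828, 0.237]
eef_rot: [180.0, -0.1, 178.3]
wrist_force: [0.1, -1.1, 0.9]
grip_width: 0.996
```

Emit:
drive_tool(hand=[-1,0,1,1,1,1,1,1], slide=[[0,0,0],[0,0,0],[0,0,0],[0,0,0],[0,0,0],[0,0,0],[0,0,0],[0,0,0]], rotation=[[0,0,0],[0,0,0],[0,0,0],[0,0,0],[0,0,0],[0,0,0],[0,0,0],[0,0,0]], squeeze=30)

```text
time: 3.53
tcp_pos: [0.4937, -0.0834, 0.2378]
eef_rot: [-180.0, 0.0, 178.3]
wrist_force: [0.3, -0.1, 0.7]
grip_width: 0.507
```

Emit:
drive_tool(hand=[1,1,1,1,1,1,1,1], slide=[[-0.001,-0.004,0.002],[0,0,0],[0,0,0],[0,0,0],[0,0,0],[0,0,0],[0,0,0],[0,0,0]], rotation=[[0,0,0],[0,0,0],[0,0,0],[0,0,0],[0,0,0],[0,0,0],[0,0,0],[0,0,0]])

```text
time: 4.2
tcp_pos: [0.4948, -0.0875, 0.2362]
eef_rot: [-180.0, 0.0, 178.3]
wrist_force: [-0.5, -0.2, 4.8]
grip_width: 0.177
```

Emit:
drive_tool(hand=[1,1,1,1,1,1,1,1], slide=[[0.002,0,0],[0.006,0,0],[0.008,0,0],[0.008,0,0],[0.008,0,0],[0.008,0,0],[0.008,0,0],[0.008,0,0]], rotation=[[0,0,0],[0,0,0],[0,0,0],[0,0,0],[0,0,0],[0,0,0],[0,0,0],[0,0,0]])

```text
time: 4.87
tcp_pos: [0.4407, -0.0858, 0.2363]
eef_rot: [-180.0, 0.4, 178.3]
wrist_force: [31.6, 3.0, -7.5]
grip_width: 0.174
```

Emit:
drive_tool(hand=[1,1,1,1,1,1,1,1], slide=[[0.003,0,0],[0.002,0,0],[0.002,0,0],[0,0,0],[0,0,0],[0,0,0],[0,0,0],[0,0,0]], rotation=[[0,0,0],[0,0,0],[0,0,0],[0,0,0],[0,0,0],[0,0,0],[0,0,0],[0,0,0]])

```text
time: 5.53
tcp_pos: [0.4364, -0.0856, 0.2368]
eef_rot: [-180.0, 0.7, 178.2]
wrist_force: [17.8, 4.9, -10.1]
grip_width: 0.174
```

Run:
```python
from h import *
print(robot.sense()["wrist_force"],robot.sense()["tcp_pos"])
im=viewer.capture("top");cv2.imwrite("pics/top2.png",im);crop(im,340,150,440,290,5,"e1.png")
s=viewer.capture("scene");cv2.imwrite("pics/scene2.png",s);crop(s,170,100,370,260,4,"e2.png")
```

```text
[ 17.7850077    4.91244486 -10.10904711] [ 0.43642577 -0.08564521  0.23681825]
```

View pics/e2.png

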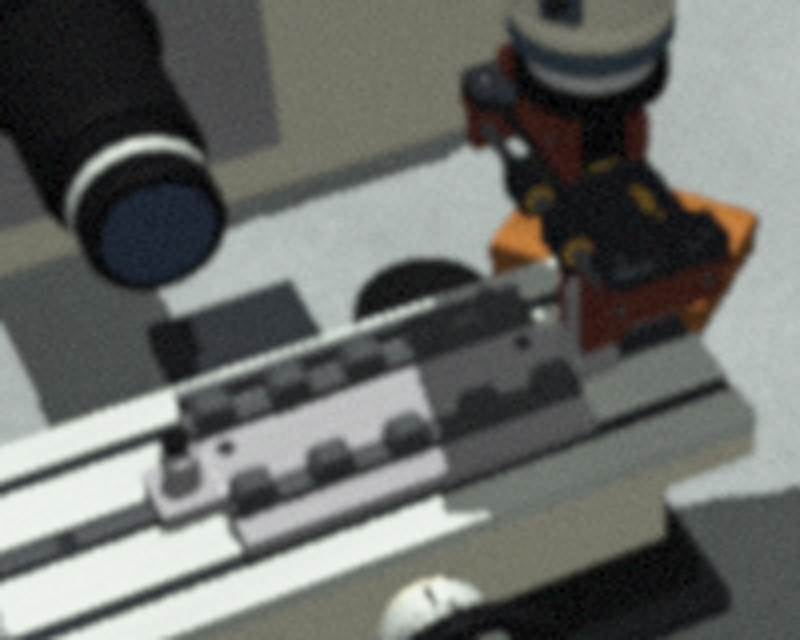

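Emit:
drive_tool(hand=[0.3,0,-0.3,-0.3,-0.3,-0.3,-0.3,-0.3], slide=[[0,0,0],[0,0,0],[0,0,0],[0,0,-0.005],[0,0,-0.02],[0,0,-0.03],[0,0,-0.03],[0,0.03,-0.03]], rotation=[[0,0,0],[0,0,0],[0,0,0],[0,0,0],[0,0,0],[0,0,0],[0,0,0],[0,0,0]])

```text
time: 6.3
tcp_pos: [0.432, -0.0582, 0.3516]
eef_rot: [-179.9, -0.0, 178.1]
wrist_force: [0.2, 0.5, 0.2]
grip_width: 0.65
```

Emit:
drive_tool(hand=[-0.3,-0.3,-0.3,-0.3,-0.3,-0.3,-0.3,-0.3], slide=[[0,0.035,0],[0,0.035,0],[0,0.035,0],[0,0.035,0],[0,0.035,0],[0,0.035,0],[0,0.035,0],[0,0.035,0]], rotation=[[0,0,-0.11],[0,0,-0.11],[0,0,-0.11],[0,0,-0.11],[0,0,-0.11],[0,0,-0.11],[0,0,-0.11],[0,0,-0.11]])

```text
time: 6.97
tcp_pos: [0.337, 0.1993, 0.3504]
eef_rot: [180.0, -0.0, -131.0]
wrist_force: [0.7, 0.3, 0.7]
grip_width: 0.651
```

Run:
```python
from h import *
s=robot.sense();print(s["tcp_pos"],s["eef_rot"],s["joints"])
im=viewer.capture("top");cv2.imwrite("pics/top3.png",im)
s=viewer.capture("scene");cv2.imwrite("pics/scene3.png",s)
```

```text
[0.33699397 0.19926839 0.35035376] [ 1.79999987e+02 -3.06962866e-03 -1.30989312e+02] [ 2.88551022e+01 -8.73595582e-02  1.18003513e+02 -1.18282442e-03
  6.20867328e+01 -1.10155032e+02]
```

View pics/top3.png

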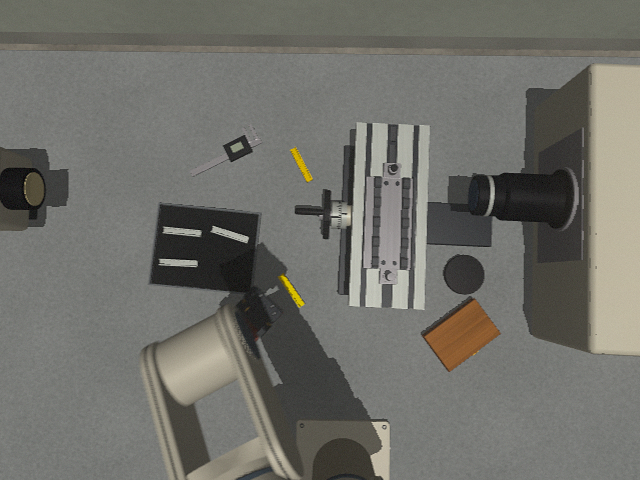

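View pics/scene3.png

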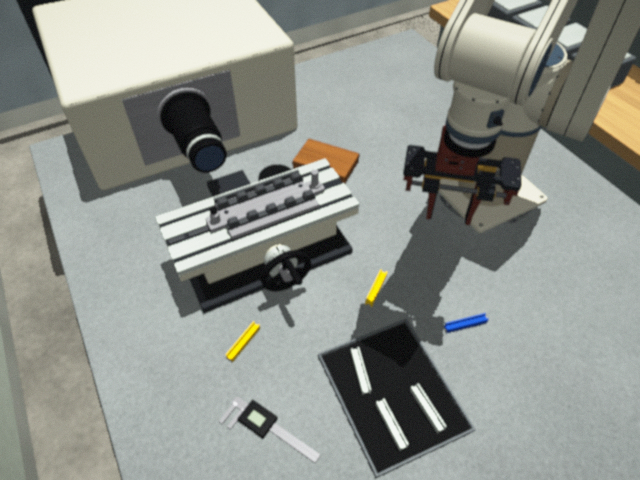

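Run:
```python
from h import *
a=cv2.imread("pics/top0.png");b=cv2.imread("pics/top3.png")
f=4
A=cv2.resize(a[136:262,362:416],None,fx=f,fy=f,interpolation=3);B=cv2.resize(b[140:300,352:426],None,fx=f,fy=f,interpolation=3)
r=cv2.matchTemplate(B,A,cv2.TM_CCOEFF_NORMED);_,v,_,l=cv2.minMaxLoc(r)
d=np.array([l[0]/f+352-362,l[1]/f+140-136]);print(v,d)
u=np.array([390,197.]);print(onz("top",u+d,.16)-onz("top",u,.16))
s0=cv2.imread("pics/scene0.png");s3=cv2.imread("pics/scene3.png")
A=cv2.resize(s0[165:240,180:300],None,fx=f,fy=f,interpolation=3);B=cv2.resize(s3[150:245,175:345],None,fx=f,fy=f,interpolation=3)
r=cv2.matchTemplate(B,A,cv2.TM_CCOEFF_NORMED);_,v,_,l=cv2.minMaxLoc(r)
d=np.array([l[0]/f+175-180,l[1]/f+150-165]);u=np.array([245,200.]);print(v,d,onz("scene",u+d,.16)-onz("scene",u,.16))
from ov import draw
for k in(0.056,.06,.065):
    C=C0-k*np.array([np.cos(YAW),np.sin(YAW)])
    draw((*C,YAW,ZF),b,"top",360,160,430,300,5,f"k{k}.png")
    draw((*C,YAW,ZF),s3,"scene",200,160,330,250,6,f"ks{k}.png")
```

```text
0.9572774171829224 [-1. 25.]
[-0.05319055  0.00195647  0.        ]
0.7827528715133667 [23. -8.] [-0.05211721  0.00190244  0.        ]
```

View pics/k0.06.png

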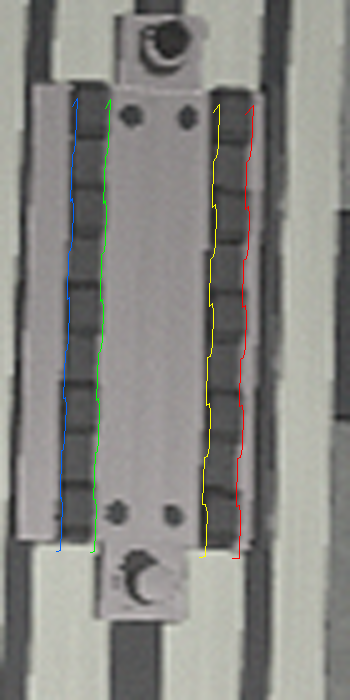

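View pics/ks0.06.png

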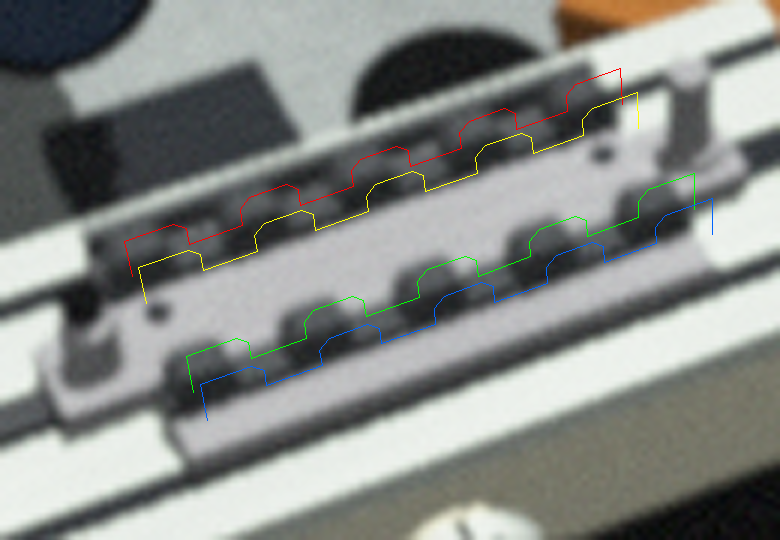

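Run:
```python
from h import *
a=cv2.imread("pics/top0.png");s=cv2.imread("pics/scene0.png")
crop(a,455,160,505,230,8,"l.png");crop(s,150,80,240,180,6,"l2.png");crop(a,380,120,410,170,12,"l3.png")
```

```text
(no output)
```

View pics/l.png

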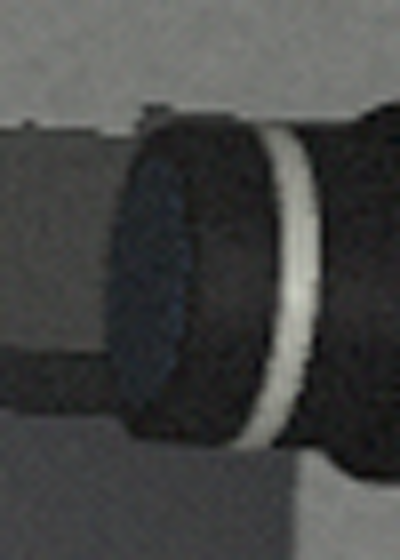

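View pics/l2.png

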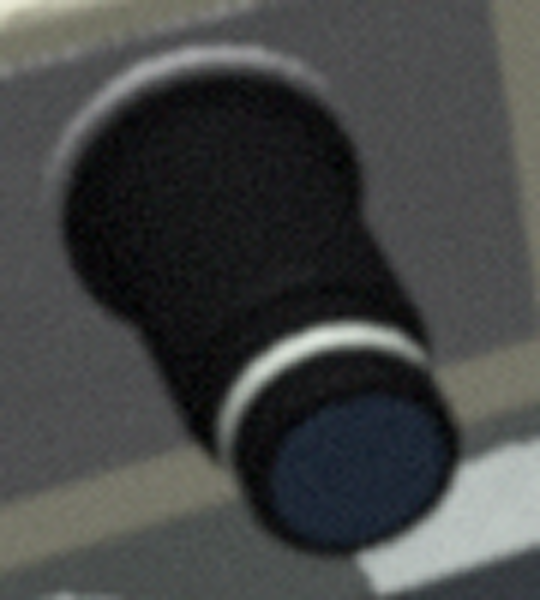

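Run:
```python
from h import *
print(tri((210,158),(473.2,194.7)))
print(tri((210.,158.5),(473.2,195.5)))
# table bottom corner + far corner
```

```text
(array([ 0.616 , -0.2606,  0.1672]), array([0.1, 0. ]), array([ 0.1, -0.1]))
(array([ 0.6154, -0.2618,  0.1644]), array([0.4, 0.1]), array([ 0.2, -0.4]))
```

Run:
```python
from ov import *
b=cv2.imread("pics/top3.png");s3=cv2.imread("pics/scene3.png")
p=(.5568,-.0888,-.030,.157)
draw(p,b,"top",365,165,425,215,12,"m1.png");draw(p,b,"top",365,225,425,275,12,"m2.png");draw(p,s3,"scene",200,160,330,250,6,"m3.png")
```

```text
(no output)
```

View pics/m1.png

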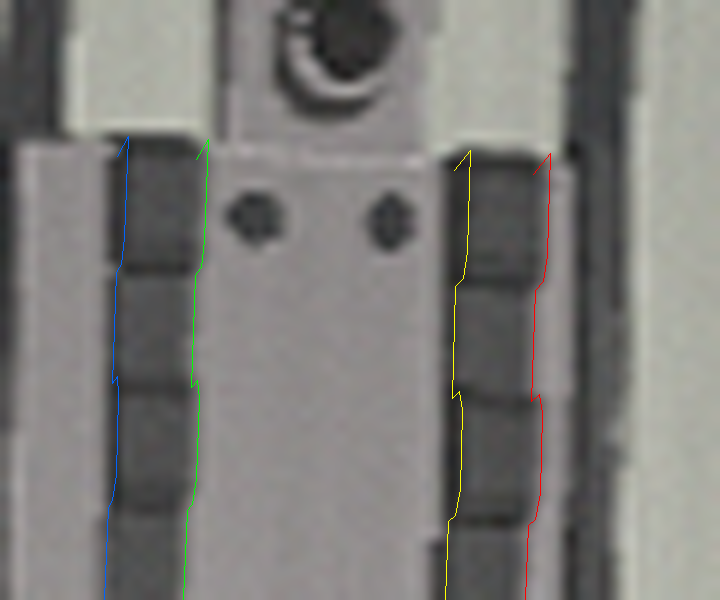

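View pics/m2.png

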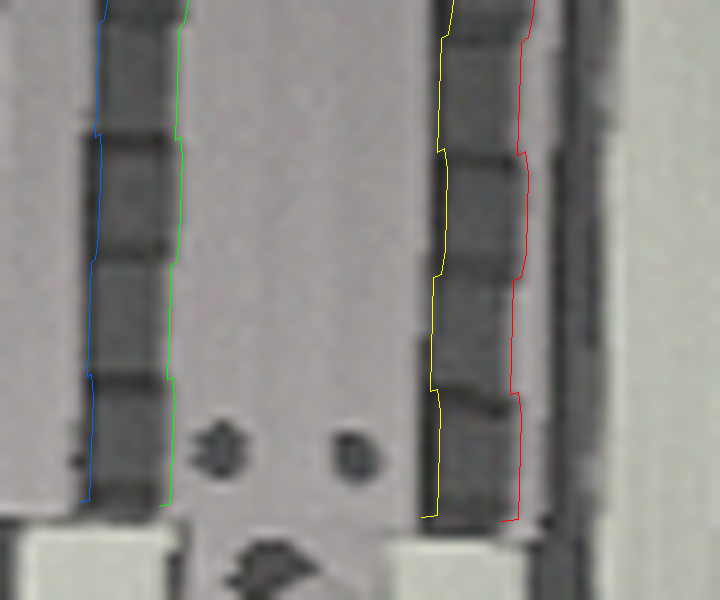

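View pics/m3.png

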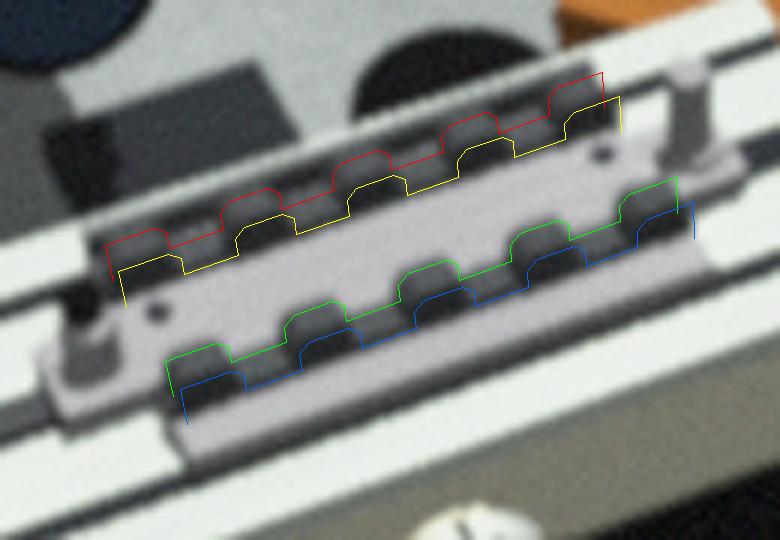

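Emit:
drive_tool(hand=[-0.3,-0.3,-0.3,-0.3,-0.3,-0.3,-0.3,-0.3], slide=[[0,0,0],[0,0,0],[0,0,0],[0,0,0],[0,0,0],[0,0,0],[0,0,0],[0,0,0]], rotation=[[0,0,0.12],[0,0,0.12],[0,0,0.12],[0,0,0.12],[0,0,0.12],[0,0,0.12],[0,0,0.12],[0,0,0.12]])

```text
time: 7.73
tcp_pos: [0.3383, 0.1973, 0.3502]
eef_rot: [-180.0, -0.0, 173.2]
wrist_force: [0.1, 0.3, -0.9]
grip_width: 0.651
```

Emit:
drive_tool(hand=[-0.3,-0.3,-0.3,-0.3,-0.3,-0.3,-0.3,-0.3], slide=[[0,0,0],[0,0,0],[0,0,0],[0,0,0],[0,0,0],[0,0,0],[0,0,0],[0,0,0]], rotation=[[0,0,0.12],[0,0,0.12],[0,0,0.12],[0,0,0.12],[0,0,0.12],[0,0,0.12],[0,0,0.12],[0,0,0.12]])

```text
time: 8.4
tcp_pos: [0.3383, 0.1973, 0.3502]
eef_rot: [-180.0, 0.0, 118.2]
wrist_force: [-0.9, 0.3, -1.0]
grip_width: 0.652
```

Emit:
drive_tool(hand=[-0.3,-0.3,-0.3,-0.3,-0.3,-0.3,-0.3,-0.3], slide=[[0,0,0],[0,0,0],[0,0,0],[0,0,0],[0,0,0],[0,0,0],[0,0,0],[0,0,0]], rotation=[[0,0,0.12],[0,0,0.12],[0,0,0.12],[0,0,0.12],[0,0,0.059],[0,0,0],[0,0,0],[0,0,0]])

```text
time: 9.07
tcp_pos: [0.3383, 0.1977, 0.3502]
eef_rot: [-180.0, 0.0, 87.9]
wrist_force: [-0.7, 0.4, 0.4]
grip_width: 0.653
```

```bash
cat >> h.py <<'E'
def samples(im,thr=110):
    g=cv2.cvtColor(im,cv2.COLOR_BGR2GRAY); m=np.zeros_like(g)
    poly=np.array([[164,208],[256,216],[249,288],[154,279]]); cv2.fillPoly(m,[poly],255)
    m=((g>thr)&(m>0)).astype(np.uint8)*255; m=cv2.morphologyEx(m,cv2.MORPH_CLOSE,np.ones((3,3))); out=[]
    for c in cv2.findContours(m,0,1)[0]:
        if cv2.contourArea(c)<60: continue
        (u,v),wh,an=cv2.minAreaRect(c); b=cv2.boxPoints(((u,v),wh,an))
        P=np.array([onz("top",q,.016)[:2] for q in b]); e=[P[1]-P[0],P[2]-P[1]]; l=max(e,key=np.linalg.norm)
        print("sample px",(round(u,1),round(v,1)),onz("top",(u,v),.016)[:2].round(4),"LxW mm",sorted([round(1000*float(np.linalg.norm(x)),1) for x in e]),"dir",(np.degrees(np.arctan2(l[1],l[0]))%180).round(1))
E
python3 - <<'E'
from h import *
im=viewer.capture("top");cv2.imwrite("pics/top4.png",im);samples(im)
plan([0.4688,0.3989,0.20],88.1,.035)
E
```

```text
sample px (178.0, 262.4) [0.4688 0.3989] LxW mm [15.7, 91.7] dir 88.0
sample px (181.8, 231.3) [0.5436 0.3925] LxW mm [15.8, 92.4] dir 85.1
sample px (229.5, 234.0) [0.5387 0.2776] LxW mm [16.3, 92.3] dir 73.5
turn rv [-0.0002  0.0002 -0.0041] rows>= 1
t 9.12 at [0.3382 0.1978 0.3501] rpy [-1.7999e+02  1.0000e-02  8.7870e+01] F [-0.4 -0.8  0.8] g 0.652 j6 30.7
shift [0.2053 0.1238 0.1501] rows 9 per row [0.02281 0.01376 0.01668]
```

Emit:
drive_tool(hand=[-0.3,-0.3,-0.3,-0.3,-0.3,-0.3,-0.3,-0.3], slide=[[0.026,0.0155,0.019],[0.026,0.0155,0.019],[0.026,0.0155,0.019],[0.026,0.0155,0.019],[0.026,0.0155,0.019],[0.026,0.0155,0.019],[0.026,0.0155,0.019],[0.024,0.0155,0.017]], rotation=[[0,0,0],[0,0,0],[0,0,0],[0,0,0],[0,0,0],[0,0,0],[0,0,0],[0,0,0]])

```text
time: 9.78
tcp_pos: [0.4705, 0.4005, 0.1985]
eef_rot: [-180.0, 0.0, 87.9]
wrist_force: [1.0, -0.0, 0.9]
grip_width: 0.645
```

Emit:
drive_tool(hand=[-0.3,-0.3,-0.3,-0.3,-0.3,-0.3,-0.3,-0.3], slide=[[0,0,0.02],[0,0,0.02],[0,0,0.015],[0,0,0],[0,0,0],[0,0,0],[0,0,0],[0,0,0]], rotation=[[0,0,0],[0,0,0],[0,0,0],[0,0,0],[0,0,0],[0,0,0],[0,0,0],[0,0,0]])

```text
time: 10.45
tcp_pos: [0.4705, 0.3997, 0.1465]
eef_rot: [179.9, -0.1, 87.8]
wrist_force: [-1.0, -0.3, 0.5]
grip_width: 0.647
```

Run:
```python
from h import *
plan([0.4688,0.3989,0.087],88.1,.035)
```

```text
turn rv [ 0.0017 -0.0015 -0.0048] rows>= 1
t 10.45 at [0.4705 0.3997 0.1465] rpy [ 1.7991e+02 -9.0000e-02  8.7820e+01] F [-1.  -0.3  0.5] g 0.647 j6 41.4
shift [-0.0008 -0.0016  0.0595] rows 2 per row [-0.00041 -0.00082  0.02977]
```

Emit:
drive_tool(hand=[-0.3,-0.3,-0.3,-0.3,-0.3,-0.3,0.5,1], slide=[[-0.001,-0.0015,0.02],[0,0,0.015],[0,0,0.012],[0,0,0.008],[0,0,0.0045],[0,0,0],[0,0,0],[0,0,0]], rotation=[[0,0,-0.004],[0,0,0],[0,0,0],[0,0,0],[0,0,0],[0,0,0],[0,0,0],[0,0,0]])

```text
time: 11.12
tcp_pos: [0.4687, 0.3987, 0.0863]
eef_rot: [180.0, -0.0, 88.1]
wrist_force: [0.9, 0.5, 0.5]
grip_width: 0.538
```

Emit:
drive_tool(hand=[1,1,1,1,1,1,1,1], slide=[[0,0,0],[0,0,0],[0,0,0],[0,0,0],[0,0,0],[0,0,0],[0,0,0],[0,0,0]], rotation=[[0,0,0],[0,0,0],[0,0,0],[0,0,0],[0,0,0],[0,0,0],[0,0,0],[0,0,0]])

```text
time: 11.78
tcp_pos: [0.4684, 0.3984, 0.0858]
eef_rot: [180.0, -0.0, 88.1]
wrist_force: [0.4, 0.7, 3.4]
grip_width: 0.183
```

Emit:
drive_tool(hand=[1,1,1,1,1,1,1,1], slide=[[0,0,-0.01],[0,0,-0.025],[0,0,-0.03],[0,0,-0.03],[0,0,-0.03],[0,0,-0.03],[0,0,-0.03],[0,0,-0.03]], rotation=[[0,0,0],[0,0,0],[0,0,0],[0,0,0],[0,0,0],[0,0,0],[0,0,0],[0,0,0]], squeeze=30)

```text
time: 12.45
tcp_pos: [0.468, 0.3981, 0.3027]
eef_rot: [180.0, -0.0, 88.1]
wrist_force: [0.7, 0.5, -0.9]
grip_width: 0.181
```

```bash
cat >> h.py <<'E'
C=np.array([.5568,-.0880]);YW=-.029
def nest(k,dx=0,dy=0):
    c,s=np.cos(YW),np.sin(YW); x=(k-2.5)*.042+dx; return C+np.array([c*x-s*dy,s*x+c*dy])
NYAW=90+np.degrees(YW)
E
python3 - <<'E'
from h import *
n=nest(4,0,.003);print(n)
plan([*n,0.30],NYAW,.034)
E
```

```text
[ 0.6198605  -0.08682801]
turn rv [ 0.     -0.0001 -0.005 ] rows>= 1
t 12.45 at [0.468  0.3981 0.3027] rpy [180.    -0.    88.05] F [ 0.7  0.5 -0.9] g 0.181 j6 41.2
shift [-0.4803  0.1659  0.0027] rows 15 per row [-0.03202  0.01106  0.00018]
```

Emit:
drive_tool(hand=[1,1,1,1,1,1,1,1], slide=[[-0.032,0.011,0],[-0.032,0.011,0],[-0.032,0.011,0],[-0.032,0.011,0],[-0.032,0.011,0],[-0.032,0.011,0],[-0.032,0.011,0],[-0.032,0.011,0]], rotation=[[0,0,-0.005],[0,0,0],[0,0,0],[0,0,0],[0,0,0],[0,0,0],[0,0,0],[0,0,0]])

```text
time: 13.12
tcp_pos: [0.5487, 0.1382, 0.3013]
eef_rot: [180.0, -0.0, 88.3]
wrist_force: [0.4, 0.4, -0.8]
grip_width: 0.178
```

Emit:
drive_tool(hand=[1,1,1,1,1,1,1,1], slide=[[-0.032,0.011,0],[-0.032,0.011,0],[-0.032,0.011,0],[-0.032,0.011,0],[-0.032,0.011,0],[-0.032,0.011,0],[-0.032,0.011,0],[0,0,0]], rotation=[[0,0,0],[0,0,0],[0,0,0],[0,0,0],[0,0,0],[0,0,0],[0,0,0],[0,0,0]])

```text
time: 13.78
tcp_pos: [0.6204, -0.0912, 0.3013]
eef_rot: [179.9, 0.1, 88.1]
wrist_force: [-0.5, 0.2, 0.3]
grip_width: 0.177
```

Run:
```python
from h import *
plan([*nest(4,0,.003),0.26],NYAW,.034)
im=viewer.capture("top");cv2.imwrite("pics/top5.png",im);samples(im);crop(im,330,140,440,280,5,"f1.png")
im=viewer.capture("scene");cv2.imwrite("pics/scene5.png",im);crop(im,150,60,350,240,4,"f2.png")
```

```text
turn rv [ 0.0019  0.0018 -0.0038] rows>= 1
t 13.78 at [ 0.6204 -0.0912  0.3013] rpy [1.7989e+02 1.0000e-01 8.8120e+01] F [-0.5  0.2  0.3] g 0.177 j6 -7.5
shift [ 0.0044 -0.0006  0.0413] rows 2 per row [ 0.00219 -0.00032  0.02064]
sample px (181.8, 231.3) [0.5436 0.3925] LxW mm [15.8, 92.4] dir 85.1
sample px (229.5, 234.0) [0.5387 0.2776] LxW mm [16.3, 92.3] dir 73.5
```

View pics/f2.png

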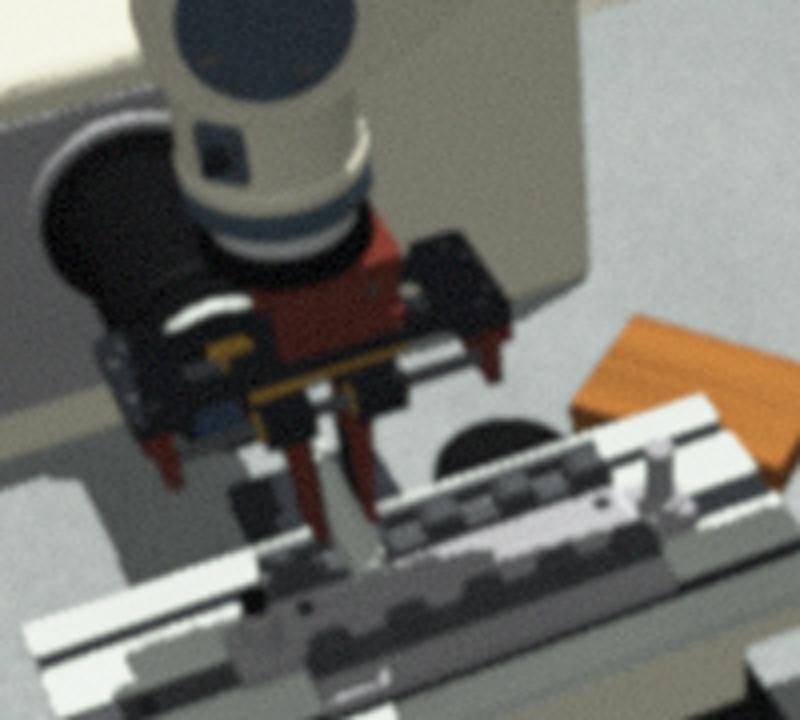

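Emit:
drive_tool(hand=[1,1,1,1,1,1,1,1], slide=[[0.0044,-0.0006,0],[0,0,0.015],[0,0,0.015],[0,0,0.011],[0,0,0.004],[0,0,0.004],[0,0,0],[0,0,0]], rotation=[[0,0,-0.003],[0,0,0],[0,0,0],[0,0,0],[0,0,0],[0,0,0],[0,0,0],[0,0,0]])

```text
time: 14.55
tcp_pos: [0.6189, -0.0815, 0.252]
eef_rot: [180.0, 0.0, 88.5]
wrist_force: [-0.7, -0.6, 0.1]
grip_width: 0.179
```

Run:
```python
from h import *
plan([*nest(4,0,.003),0.239],NYAW,.034)
im=viewer.capture("scene");cv2.imwrite("pics/scene5.png",im);crop(im,170,130,290,230,6,"f2.png")
```

```text
turn rv [0.0004 0.     0.0034] rows>= 1
t 14.55 at [ 0.6189 -0.0815  0.252 ] rpy [179.98   0.    88.53] F [-0.7 -0.6  0.1] g 0.179 j6 -7.1
shift [-0.0053  0.0011  0.013 ] rows 1 per row [-0.00526  0.00108  0.01302]
```

View pics/f2.png

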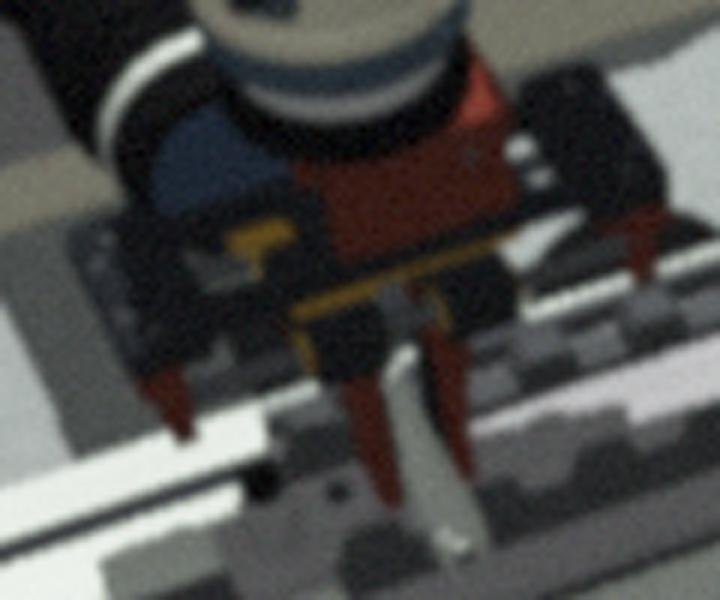

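Emit:
drive_tool(hand=[1,1,1,1,1,1,1,1], slide=[[-0.005,0.001,0],[0,0,0],[0,0,0.003],[0,0,0.002],[0,0,0.002],[0,0,0.002],[0,0,0],[0,0,0]], rotation=[[0,0,0.003],[0,0,0],[0,0,0],[0,0,0],[0,0,0],[0,0,0],[0,0,0],[0,0,0]])

```text
time: 15.27
tcp_pos: [0.6195, -0.0868, 0.2424]
eef_rot: [-180.0, -0.0, 88.3]
wrist_force: [0.1, -0.6, -0.4]
grip_width: 0.18
```

Emit:
drive_tool(hand=[1,1,1,1,1,1,1,1], slide=[[0,0,0.002],[0,0,0],[0,0,0],[0,0,0.001],[0,0,0],[0,0,0],[0,0,0],[0,0,0]], rotation=[[0,0,0],[0,0,0],[0,0,0],[0,0,0],[0,0,0],[0,0,0],[0,0,0],[0,0,0]])

```text
time: 15.93
tcp_pos: [0.6198, -0.0869, 0.2403]
eef_rot: [180.0, 0.0, 88.3]
wrist_force: [-2.6, 1.0, 5.5]
grip_width: 0.178
```

Emit:
drive_tool(hand=[1,1,1,1,1,1,1,1], slide=[[-0.001,0,0],[0,0,0],[-0.001,0,0],[0,0,0],[-0.001,0,0],[0,0,0],[0,0,0],[0,0,0]], rotation=[[0,0,0],[0,0,0],[0,0,0],[0,0,0],[0,0,0],[0,0,0],[0,0,0],[0,0,0]])

```text
time: 16.6
tcp_pos: [0.6201, -0.0896, 0.2403]
eef_rot: [179.9, -0.0, 88.3]
wrist_force: [0.2, 1.4, 5.2]
grip_width: 0.177
```

Emit:
drive_tool(hand=[1,1,1,1,1,1,1,1], slide=[[-0.001,0,0],[0,0,0],[-0.001,0,0],[0,0,0],[0,0,0],[0,0,0],[0,0,0],[0,0,0]], rotation=[[0,0,0],[0,0,0],[0,0,0],[0,0,0],[0,0,0],[0,0,0],[0,0,0],[0,0,0]])

```text
time: 17.27
tcp_pos: [0.62, -0.091, 0.2403]
eef_rot: [179.9, -0.1, 88.3]
wrist_force: [0.9, 5.1, 6.0]
grip_width: 0.182
```

Emit:
drive_tool(hand=[1,1,0.41,0.41,0.41,0.41,0.41,0.41], slide=[[0.001,0,0],[0,0,0],[0,0,0],[0,0,0],[0,0,0],[0,0,0],[0,0,-0.005],[0,0,-0.015]], rotation=[[0,0,0],[0,0,0],[0,0,0],[0,0,0],[0,0,0],[0,0,0],[0,0,0],[0,0,0]])

```text
time: 17.93
tcp_pos: [0.6183, -0.0907, 0.2578]
eef_rot: [-179.8, -0.0, 88.3]
wrist_force: [-0.2, 0.4, 0.3]
grip_width: 0.293
```

Emit:
drive_tool(hand=[0.41,0.41,-0.3,-0.3,-0.3,-0.3,-0.3,-0.3], slide=[[0,0,-0.02],[0,0,-0.03],[0.032,0,0],[0.035,0,0],[0.035,0,0],[0.035,0,0],[0.035,0,0],[0.035,0,0]], rotation=[[0,0,0],[0,0,0],[0,0,0],[0,0,0],[0,0,0],[0,0,0],[0,0,0],[0,0,0]])

```text
time: 18.6
tcp_pos: [0.6253, 0.1176, 0.3101]
eef_rot: [180.0, 0.0, 88.3]
wrist_force: [0.7, 0.3, -0.1]
grip_width: 0.647
```

Run:
```python
from h import *
im=viewer.capture("top");cv2.imwrite("pics/top6.png",im);samples(im);crop(im,340,150,440,290,5,"f1.png")
im=viewer.capture("scene");cv2.imwrite("pics/scene6.png",im);crop(im,190,140,330,250,5.5,"f2.png")
plan([0.5436,0.3925,0.30],85.1,.034)
```

```text
sample px (247.8, 273.9) [0.4439 0.2314] LxW mm [14.5, 67.7] dir 175.8
sample px (182.1, 231.3) [0.5436 0.3919] LxW mm [15.8, 91.2] dir 85.1
sample px (231.8, 230.0) [0.5484 0.2725] LxW mm [96.5, 103.9] dir 161.0
turn rv [ 0.0005 -0.0012  0.0609] rows>= 1
t 18.7 at [0.6254 0.1204 0.31  ] rpy [ 1.7997e+02 -7.0000e-02  8.8590e+01] F [ 0.7 -1.   0.5] g 0.65 j6 11.2
shift [ 0.2641 -0.1047  0.01  ] rows 9 per row [ 0.02935 -0.01164  0.00111]
```

View pics/f1.png

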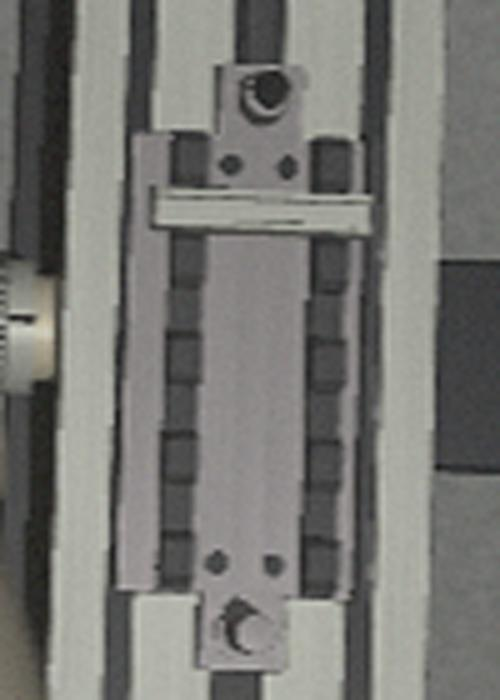

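View pics/f2.png

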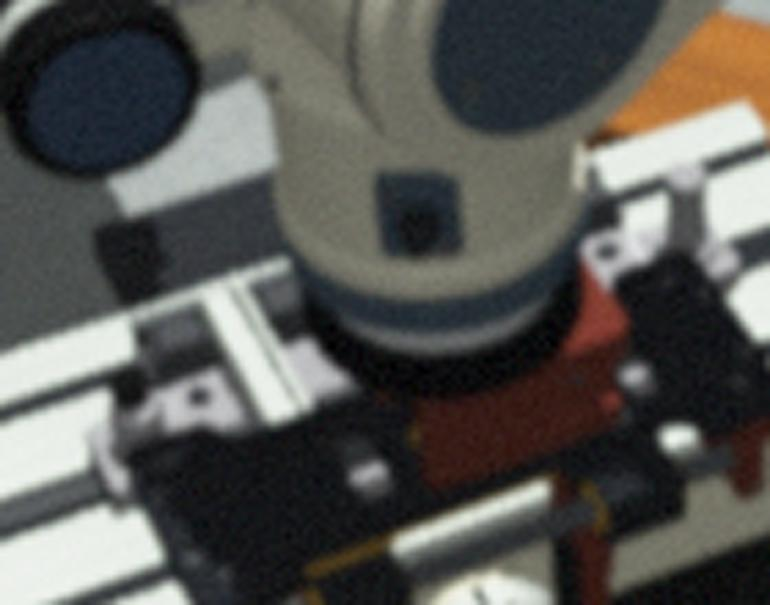

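Emit:
drive_tool(hand=[-0.3,-0.3,-0.3,-0.3,-0.3,-0.3,-0.3,-0.3], slide=[[0,0,0],[0.033,-0.013,0.01],[0.033,-0.013,0.01],[0.033,-0.013,0.01],[0.033,-0.013,0.01],[0.033,-0.013,0.01],[0.033,-0.013,0.01],[0.033,-0.013,0.01]], rotation=[[0,0,0.061],[0,0,0],[0,0,0],[0,0,0],[0,0,0],[0,0,0],[0,0,0],[0,0,0]])

```text
time: 19.37
tcp_pos: [0.5554, 0.3549, 0.2394]
eef_rot: [180.0, 0.0, 84.8]
wrist_force: [-0.1, 0.4, 0.1]
grip_width: 0.651
```

Emit:
drive_tool(hand=[-0.3,-0.3,-0.3,-0.3,-0.3,-0.3,-0.3,-0.3], slide=[[0.033,-0.013,0.01],[0,0,0.03],[0,0,0.03],[0,0,0.02],[0,0,0],[0,0,0],[0,0,0],[0,0,0]], rotation=[[0,0,0],[0,0,0],[0,0,0],[0,0,0],[0,0,0],[0,0,0],[0,0,0],[0,0,0]])

```text
time: 20.03
tcp_pos: [0.5469, 0.3885, 0.1517]
eef_rot: [179.9, -0.1, 84.8]
wrist_force: [0.5, 0.4, 0.7]
grip_width: 0.648
```

Run:
```python
from h import *
plan([0.5436,0.3922,0.086],85.1,.034)
im=viewer.capture("top");cv2.imwrite("pics/top7.png",im);crop(im,140,190,270,300,6,"f1.png")
```

```text
turn rv [ 0.0024 -0.0019 -0.0051] rows>= 1
t 20.03 at [0.5469 0.3885 0.1517] rpy [ 1.7986e+02 -1.1000e-01  8.4810e+01] F [0.5 0.4 0.7] g 0.648 j6 39.6
shift [ 0.0034 -0.0036  0.0657] rows 2 per row [ 0.00171 -0.00179  0.03284]
```

View pics/f1.png

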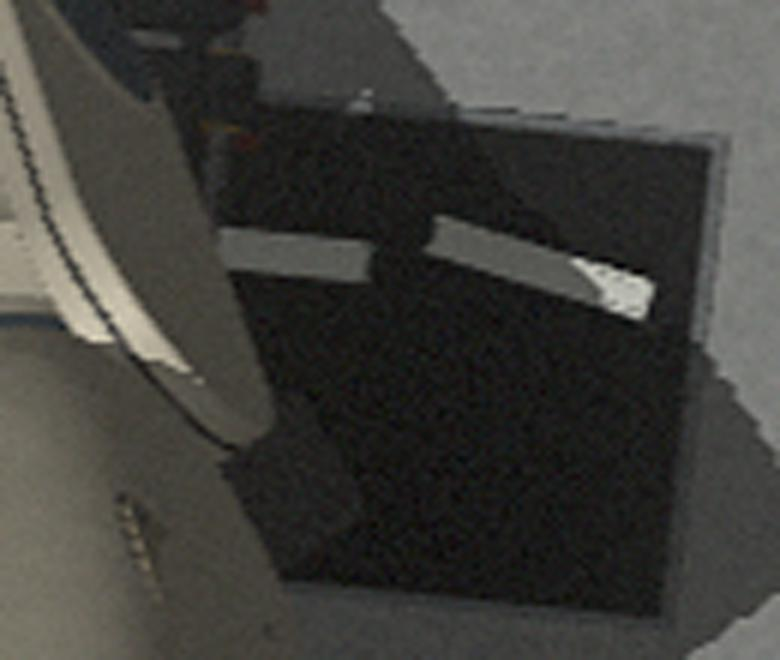

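Samples are unmoved (the target's end is at crop (370,260), as before). Descend and grip.

Emit:
drive_tool(hand=[-0.3,-0.3,-0.3,-0.3,-0.3,-0.3,0.5,1], slide=[[0.0035,-0.0035,0],[0,0,0.02],[0,0,0.02],[0,0,0.015],[0,0,0.0105],[0,0,0],[0,0,0],[0,0,0]], rotation=[[0,0,-0.005],[0,0,0],[0,0,0],[0,0,0],[0,0,0],[0,0,0],[0,0,0],[0,0,0]])

```text
time: 20.75
tcp_pos: [0.5426, 0.3924, 0.0845]
eef_rot: [180.0, -0.0, 85.1]
wrist_force: [-0.5, 0.6, 1.5]
grip_width: 0.538
```

Emit:
drive_tool(hand=[1,1,1,1,1,1,1,1], slide=[[0,0,0],[0,0,0],[0,0,0],[0,0,0],[0,0,0],[0,0,0],[0,0,0],[0,0,0]], rotation=[[0,0,0],[0,0,0],[0,0,0],[0,0,0],[0,0,0],[0,0,0],[0,0,0],[0,0,0]])

```text
time: 21.42
tcp_pos: [0.5427, 0.3923, 0.0844]
eef_rot: [180.0, -0.0, 85.1]
wrist_force: [0.3, 0.3, 5.9]
grip_width: 0.181
```

Emit:
drive_tool(hand=[1,1,1,1,1,1,1,1], slide=[[0,0,-0.01],[0,0,-0.025],[0,0,-0.03],[0,0,-0.03],[0,0,-0.03],[0,0,-0.03],[0,0,-0.03],[0,0,-0.03]], rotation=[[0,0,0],[0,0,0],[0,0,0],[0,0,0],[0,0,0],[0,0,0],[0,0,0],[0,0,0]])

```text
time: 22.08
tcp_pos: [0.5419, 0.3917, 0.3006]
eef_rot: [-180.0, 0.0, 85.1]
wrist_force: [0.1, 0.3, -0.7]
grip_width: 0.176
```

Run:
```python
from h import *
plan([*nest(3,0,.003),0.30],NYAW,.034)
```

```text
turn rv [-0.0008  0.0007 -0.056 ] rows>= 1
t 22.08 at [0.5419 0.3917 0.3006] rpy [-1.7995e+02  4.0000e-02  8.5130e+01] F [ 0.1  0.3 -0.7] g 0.176 j6 39.7
shift [-0.4761  0.0498  0.0006] rows 15 per row [-3.174e-02  3.320e-03  4.000e-05]
```

Emit:
drive_tool(hand=[1,1,1,1,1,1,1,1], slide=[[0,0,0],[-0.034,0.0036,0],[-0.034,0.0036,0],[-0.034,0.0036,0],[-0.034,0.0036,0],[-0.034,0.0036,0],[-0.034,0.0036,0],[-0.034,0.0036,0]], rotation=[[0,0,-0.056],[0,0,0],[0,0,0],[0,0,0],[0,0,0],[0,0,0],[0,0,0],[0,0,0]])

```text
time: 22.75
tcp_pos: [0.5601, 0.1518, 0.2992]
eef_rot: [-180.0, 0.0, 88.3]
wrist_force: [0.2, -0.1, -0.2]
grip_width: 0.178
```

Emit:
drive_tool(hand=[1,1,1,1,1,1,1,1], slide=[[-0.034,0.0036,0],[-0.034,0.0036,0],[-0.034,0.0036,0],[-0.034,0.0036,0],[-0.034,0.0036,0],[-0.034,0.0036,0],[-0.034,0.0036,0],[0,0,0]], rotation=[[0,0,0],[0,0,0],[0,0,0],[0,0,0],[0,0,0],[0,0,0],[0,0,0],[0,0,0]])

```text
time: 23.42
tcp_pos: [0.5789, -0.09, 0.2993]
eef_rot: [180.0, 0.1, 88.1]
wrist_force: [0.0, 0.2, -0.1]
grip_width: 0.179
```

Emit:
drive_tool(hand=[1,1,1,1,1,1,1,1], slide=[[0,0,0],[0,0,0],[0,0,0.02],[0,0,0.015],[0,0,0.01],[0,0,0.004],[0,0,0],[0,0,0]], rotation=[[0,0,0],[0,0,0],[0,0,0],[0,0,0],[0,0,0],[0,0,0],[0,0,0],[0,0,0]])

```text
time: 24.08
tcp_pos: [0.5793, -0.0845, 0.2505]
eef_rot: [180.0, -0.0, 88.4]
wrist_force: [-0.3, -0.6, -1.2]
grip_width: 0.179
```

Run:
```python
from h import *
plan([*nest(3,0,.003),0.239],NYAW,.034)
```

```text
turn rv [ 0.0001 -0.      0.0009] rows>= 1
t 24.08 at [ 0.5793 -0.0845  0.2505] rpy [180.    -0.    88.39] F [-0.3 -0.6 -1.2] g 0.179 j6 -7.9
shift [-0.0011 -0.0014  0.0115] rows 1 per row [-0.00113 -0.00136  0.01145]
```

Emit:
drive_tool(hand=[1,1,1,1,1,1,1,1], slide=[[-0.001,-0.0015,0],[0,0,0],[0,0,0.004],[0,0,0.003],[0,0,0.002],[0,0,0.001],[0,0,0.001],[0,0,0]], rotation=[[0,0,0],[0,0,0],[0,0,0],[0,0,0],[0,0,0],[0,0,0],[0,0,0],[0,0,0]])

```text
time: 24.75
tcp_pos: [0.5775, -0.0861, 0.239]
eef_rot: [-180.0, -0.0, 88.3]
wrist_force: [-0.8, 0.3, -0.3]
grip_width: 0.177
```

Emit:
drive_tool(hand=[1,1,1,1,1,1,1,1], slide=[[0,0,0.001],[0,0,0],[0,0,0],[0,0,0],[0,0,0],[0,0,0],[0,0,0],[0,0,0]], rotation=[[0,0,0],[0,0,0],[0,0,0],[0,0,0],[0,0,0],[0,0,0],[0,0,0],[0,0,0]])

```text
time: 25.42
tcp_pos: [0.5776, -0.0861, 0.2388]
eef_rot: [180.0, 0.0, 88.3]
wrist_force: [-1.2, 0.7, 4.3]
grip_width: 0.183
```

Contact at the expected height. Slide to the lip.

Emit:
drive_tool(hand=[1,1,1,1,1,1,1,1], slide=[[-0.001,0,0],[0,0,0],[-0.001,0,0],[0,0,0],[-0.001,0,0],[0,0,0],[0,0,0],[0,0,0]], rotation=[[0,0,0],[0,0,0],[0,0,0],[0,0,0],[0,0,0],[0,0,0],[0,0,0],[0,0,0]])

```text
time: 26.08
tcp_pos: [0.578, -0.0889, 0.2388]
eef_rot: [179.9, -0.0, 88.3]
wrist_force: [-1.1, 2.6, 5.2]
grip_width: 0.178
```

Emit:
drive_tool(hand=[1,1,1,1,1,1,1,1], slide=[[-0.001,0,0],[0,0,0],[-0.0005,0,0],[0,0,0],[0,0,0],[0,0,0],[0,0,0],[0,0,0]], rotation=[[0,0,0],[0,0,0],[0,0,0],[0,0,0],[0,0,0],[0,0,0],[0,0,0],[0,0,0]])

```text
time: 26.75
tcp_pos: [0.578, -0.0895, 0.2388]
eef_rot: [179.9, -0.1, 88.3]
wrist_force: [0.2, 7.0, 5.7]
grip_width: 0.18
```

Emit:
drive_tool(hand=[1,1,0.41,0.41,0.41,0.41,0.41,0.41], slide=[[0.0012,0,0],[0,0,0],[0,0,0],[0,0,0],[0,0,0],[0,0,0],[0,0,-0.005],[0,0,-0.015]], rotation=[[0,0,0],[0,0,0],[0,0,0],[0,0,0],[0,0,0],[0,0,0],[0,0,0],[0,0,0]])

```text
time: 27.42
tcp_pos: [0.5762, -0.0892, 0.2565]
eef_rot: [-179.8, -0.0, 88.3]
wrist_force: [-0.2, -0.0, -0.2]
grip_width: 0.296
```

Emit:
drive_tool(hand=[0.41,0.41,-0.3,-0.3,-0.3,-0.3,-0.3,-0.3], slide=[[0,0,-0.02],[0,0,-0.03],[0.032,0,0],[0.035,0,0],[0.035,0,0],[0.035,0,0],[0,0,0],[0,0,0]], rotation=[[0,0,0],[0,0,0],[0,0,0],[0,0,0],[0,0,0],[0,0,0],[0,0,0.12],[0,0,0.12]])

```text
time: 28.08
tcp_pos: [0.5813, 0.0496, 0.3085]
eef_rot: [180.0, -0.0, 74.5]
wrist_force: [-1.0, 0.4, -0.8]
grip_width: 0.644
```

Run:
```python
from h import *
im=viewer.capture("top");cv2.imwrite("pics/top8.png",im);samples(im);crop(im,340,150,440,290,5,"f1.png")
plan([0.5387,0.2776,0.20],73.5,.034)
```

```text
sample px (229.5, 234.0) [0.5386 0.2776] LxW mm [16.2, 92.2] dir 73.7
turn rv [ 0.0002 -0.      0.0081] rows>= 1
t 28.13 at [0.5813 0.0488 0.3084] rpy [179.99  -0.    73.97] F [ 1.1 -0.9 -0.3] g 0.649 j6 19.7
shift [ 0.2073 -0.1059  0.1084] rows 8 per row [ 0.02591 -0.01323  0.01355]
```

View pics/top8.png

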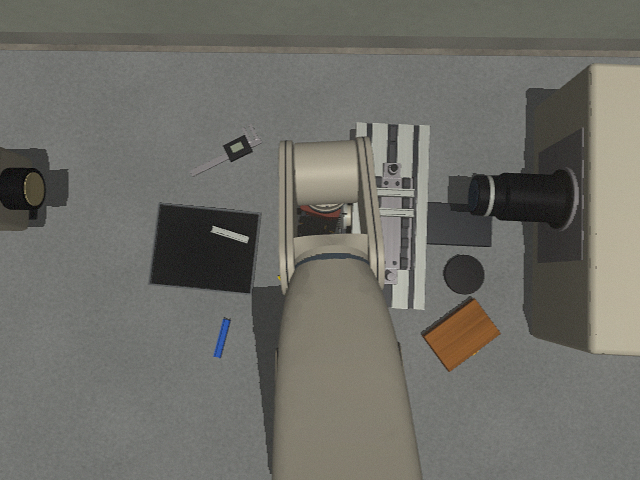

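Two samples sit in nests 4 and 3 at px (397,192) and (397,212). The last one is unmoved at (229,234). Fetch it.

Emit:
drive_tool(hand=[-0.3,-0.3,-0.3,-0.3,-0.3,-0.3,-0.3,-0.3], slide=[[0.026,-0.013,0],[0.026,-0.013,0],[0.026,-0.013,0.015],[0.026,-0.013,0.02],[0.026,-0.013,0.02],[0.026,-0.013,0.02],[0.026,-0.013,0.018],[0.025,-0.014,0.015]], rotation=[[0,0,0.006],[0,0,0],[0,0,0],[0,0,0],[0,0,0],[0,0,0],[0,0,0],[0,0,0]])

```text
time: 28.8
tcp_pos: [0.536, 0.2762, 0.199]
eef_rot: [-180.0, 0.0, 74.4]
wrist_force: [0.2, -0.1, 0.1]
grip_width: 0.65
```

Emit:
drive_tool(hand=[-0.3,-0.3,-0.3,-0.3,-0.3,-0.3,-0.3,-0.3], slide=[[0,0,0.02],[0,0,0.02],[0,0,0.01],[0,0,0],[0,0,0],[0,0,0],[0,0,0],[0,0,0]], rotation=[[0,0,0],[0,0,0],[0,0,0],[0,0,0],[0,0,0],[0,0,0],[0,0,0],[0,0,0]])

```text
time: 29.47
tcp_pos: [0.5371, 0.2752, 0.1514]
eef_rot: [179.9, -0.1, 74.2]
wrist_force: [0.4, 0.2, 0.2]
grip_width: 0.654
```

Run:
```python
from h import *
plan([0.5386,0.2776,0.086],73.6,.034)
im=viewer.capture("top");crop(im,140,190,270,300,6,"f1.png")
im=viewer.capture("scene");crop(im,300,300,480,470,4,"f2.png")
```

```text
turn rv [ 0.0015 -0.0014  0.0109] rows>= 1
t 29.47 at [0.5371 0.2752 0.1514] rpy [ 1.7991e+02 -8.0000e-02  7.4230e+01] F [0.4 0.2 0.2] g 0.654 j6 41.8
shift [0.0027 0.0008 0.0654] rows 2 per row [0.00135 0.00039 0.0327 ]
```

View pics/f2.png

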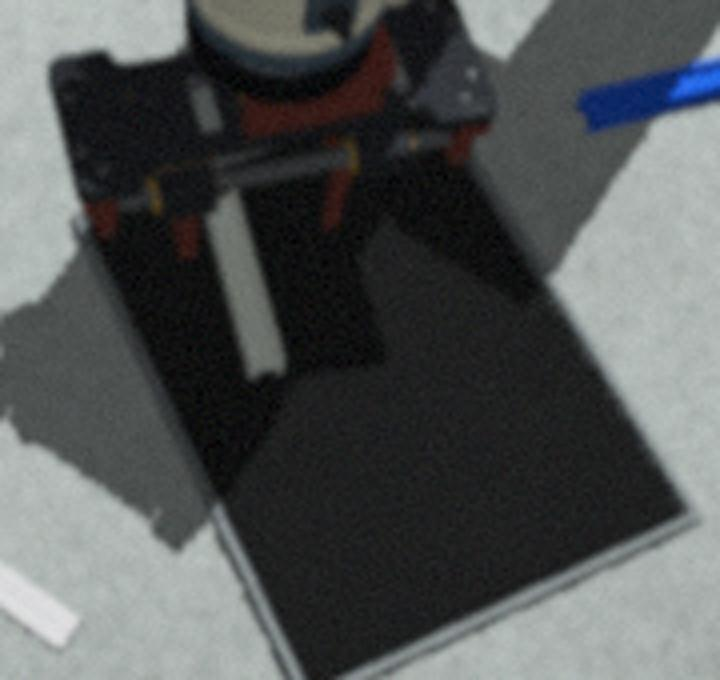

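Emit:
drive_tool(hand=[-0.3,-0.3,-0.3,-0.3,-0.3,-0.3,0.5,1], slide=[[0.0025,0.001,0],[0,0,0.02],[0,0,0.02],[0,0,0.015],[0,0,0.0095],[0,0,0],[0,0,0],[0,0,0]], rotation=[[0,0,0.011],[0,0,0],[0,0,0],[0,0,0],[0,0,0],[0,0,0],[0,0,0],[0,0,0]])

```text
time: 30.23
tcp_pos: [0.5383, 0.2776, 0.0859]
eef_rot: [180.0, -0.0, 73.6]
wrist_force: [-0.4, -0.2, 0.3]
grip_width: 0.535
```

Emit:
drive_tool(hand=[1,1,1,1,1,1,1,1], slide=[[0,0,0],[0,0,0],[0,0,0],[0,0,0],[0,0,0],[0,0,0],[0,0,0],[0,0,0]], rotation=[[0,0,0],[0,0,0],[0,0,0],[0,0,0],[0,0,0],[0,0,0],[0,0,0],[0,0,0]])

```text
time: 30.9
tcp_pos: [0.5381, 0.2774, 0.0858]
eef_rot: [180.0, -0.0, 73.6]
wrist_force: [-0.4, -0.0, 1.1]
grip_width: 0.18
```

Emit:
drive_tool(hand=[1,1,1,1,1,1,1,1], slide=[[0,0,-0.01],[0,0,-0.025],[0,0,-0.03],[0,0,-0.03],[0,0,-0.03],[0,0,-0.03],[0,0,-0.03],[0,0,-0.03]], rotation=[[0,0,0],[0,0,0],[0,0,0],[0,0,0],[0,0,0],[0,0,0],[0,0,0],[0,0,0]])

```text
time: 31.57
tcp_pos: [0.5376, 0.2772, 0.3028]
eef_rot: [180.0, -0.0, 73.6]
wrist_force: [0.9, 0.2, -0.8]
grip_width: 0.178
```

Run:
```python
from h import *
plan([*nest(2,0,.003),0.30],NYAW,.034)
```

```text
turn rv [ 2.00e-04 -1.00e-04 -2.57e-01] rows>= 3
t 31.57 at [0.5376 0.2772 0.3028] rpy [ 1.7999e+02 -1.0000e-02  7.3610e+01] F [ 0.9  0.2 -0.8] g 0.178 j6 42.5
shift [-0.3615  0.0088  0.0028] rows 11 per row [-0.03286  0.0008   0.00026]
```

Emit:
drive_tool(hand=[1,1,1,1,1,1,1,1], slide=[[0,0,0],[0,0,0],[0,0,0],[-0.033,0.0008,0],[-0.033,0.0008,0],[-0.033,0.0008,0],[-0.033,0.0008,0],[-0.033,0.0008,0]], rotation=[[0,0,-0.086],[0,0,-0.086],[0,0,-0.085],[0,0,0],[0,0,0],[0,0,0],[0,0,0],[0,0,0]])

```text
time: 32.23
tcp_pos: [0.5367, 0.111, 0.3012]
eef_rot: [180.0, -0.0, 88.4]
wrist_force: [0.0, 0.3, -0.4]
grip_width: 0.178
```

Emit:
drive_tool(hand=[1,1,1,1,1,1,1,1], slide=[[-0.033,0.0008,0],[-0.033,0.0008,0],[-0.033,0.0008,0],[-0.033,0.0008,0],[-0.033,0.0008,0],[-0.0315,0.0008,0],[0,0,0],[0,0,0]], rotation=[[0,0,0],[0,0,0],[0,0,0],[0,0,0],[0,0,0],[0,0,0],[0,0,0],[0,0,0]])

```text
time: 32.9
tcp_pos: [0.536, -0.0855, 0.3011]
eef_rot: [180.0, -0.0, 88.2]
wrist_force: [0.8, 0.8, -0.8]
grip_width: 0.178
```

Emit:
drive_tool(hand=[1,1,1,1,1,1,1,1], slide=[[0,0,0],[0,0,0.02],[0,0,0.015],[0,0,0.01],[0,0,0.004],[0,0,0],[0,0,0],[0,0,0]], rotation=[[0,0,0],[0,0,0],[0,0,0],[0,0,0],[0,0,0],[0,0,0],[0,0,0],[0,0,0]])

```text
time: 33.57
tcp_pos: [0.5368, -0.084, 0.2524]
eef_rot: [179.9, 0.0, 88.4]
wrist_force: [-0.2, 0.5, -0.7]
grip_width: 0.178
```

Run:
```python
from h import *
plan([*nest(2,0,.003),0.2403],NYAW,.034)
```

```text
turn rv [0.0012 0.0002 0.0005] rows>= 1
t 33.57 at [ 0.5368 -0.084   0.2524] rpy [1.7993e+02 1.0000e-02 8.8370e+01] F [-0.2  0.5 -0.7] g 0.178 j6 -8.5
shift [-0.0005 -0.0009  0.0121] rows 1 per row [-0.00046 -0.00092  0.01208]
```

Emit:
drive_tool(hand=[1,1,1,1,1,1,1,1], slide=[[-0.0005,-0.001,0],[0,0,0],[0,0,0.004],[0,0,0.003],[0,0,0.002],[0,0,0.001],[0,0,0.001],[0,0,0]], rotation=[[0,0,0],[0,0,0],[0,0,0],[0,0,0],[0,0,0],[0,0,0],[0,0,0],[0,0,0]])

```text
time: 34.23
tcp_pos: [0.5353, -0.0847, 0.2404]
eef_rot: [-180.0, -0.0, 88.3]
wrist_force: [-0.5, 0.5, -0.5]
grip_width: 0.183
```

Emit:
drive_tool(hand=[1,1,1,1,1,1,1,1], slide=[[0,0,0.001],[0,0,0],[0,0,0.0005],[0,0,0],[0,0,0],[0,0,0],[0,0,0],[0,0,0]], rotation=[[0,0,0],[0,0,0],[0,0,0],[0,0,0],[0,0,0],[0,0,0],[0,0,0],[0,0,0]])

```text
time: 34.9
tcp_pos: [0.5354, -0.0847, 0.2402]
eef_rot: [180.0, 0.0, 88.3]
wrist_force: [-4.1, 1.0, 9.3]
grip_width: 0.181
```

Emit:
drive_tool(hand=[1,1,1,1,1,1,1,1], slide=[[-0.001,0,-0.0005],[0,0,0],[-0.001,0,0],[0,0,0],[-0.001,0,0],[0,0,0],[0,0,0],[0,0,0]], rotation=[[0,0,0],[0,0,0],[0,0,0],[0,0,0],[0,0,0],[0,0,0],[0,0,0],[0,0,0]])

```text
time: 35.57
tcp_pos: [0.5357, -0.0875, 0.2402]
eef_rot: [179.9, -0.0, 88.3]
wrist_force: [-0.9, 2.1, 5.4]
grip_width: 0.18
```

Emit:
drive_tool(hand=[1,1,1,1,1,1,1,1], slide=[[-0.001,0,0],[0,0,0],[-0.0005,0,0],[0,0,0],[0,0,0],[0,0,0],[0,0,0],[0,0,0]], rotation=[[0,0,0],[0,0,0],[0,0,0],[0,0,0],[0,0,0],[0,0,0],[0,0,0],[0,0,0]])

```text
time: 36.23
tcp_pos: [0.5357, -0.0882, 0.2402]
eef_rot: [179.9, -0.1, 88.3]
wrist_force: [0.1, 6.0, 4.9]
grip_width: 0.178
```

Emit:
drive_tool(hand=[1,1,0.41,0.41,0.41,0.41,0.41,0.41], slide=[[0.0012,0,0],[0,0,0],[0,0,0],[0,0,0],[0,0,0],[0,0,0],[0,0,-0.005],[0,0,-0.015]], rotation=[[0,0,0],[0,0,0],[0,0,0],[0,0,0],[0,0,0],[0,0,0],[0,0,0],[0,0,0]])

```text
time: 36.9
tcp_pos: [0.5341, -0.0878, 0.2582]
eef_rot: [-179.8, -0.0, 88.3]
wrist_force: [-0.6, 0.6, 0.2]
grip_width: 0.292
```

Emit:
drive_tool(hand=[0.41,0.41,0.41,1,1,1,1,1], slide=[[0,0,-0.02],[0,0,-0.03],[0,-0.02,-0.01],[0.025,-0.03,0],[0.025,-0.03,0],[0.025,-0.03,0],[0.025,-0.03,0],[0.02,0,0]], rotation=[[0,0,0],[0,0,0],[0,0,0],[0,0,0],[0,0,0],[0,0,0],[0,0,0],[0,0,0]])

```text
time: 37.57
tcp_pos: [0.3933, 0.0369, 0.3191]
eef_rot: [-179.8, 0.0, 88.3]
wrist_force: [0.4, -0.9, 0.1]
grip_width: 0.003
```

Run:
```python
from h import *
im=viewer.capture("top");cv2.imwrite("pics/top9.png",im);crop(im,340,150,440,290,5,"f1.png")
im=viewer.capture("scene");cv2.imwrite("pics/scene9.png",im);crop(im,180,130,340,250,5,"f2.png")
plan([0.40,-0.0855,0.30],NYAW,.034)
```

```text
turn rv [ 0.001  -0.0005  0.0028] rows>= 1
t 37.67 at [0.3978 0.0377 0.3202] rpy [ 1.7994e+02 -3.0000e-02  8.8500e+01] F [ 0.8 -0.2  0.4] g 0.004 j6 5.2
shift [-0.1231  0.0058  0.0202] rows 4 per row [-0.03077  0.00144  0.00505]
```

View pics/f1.png

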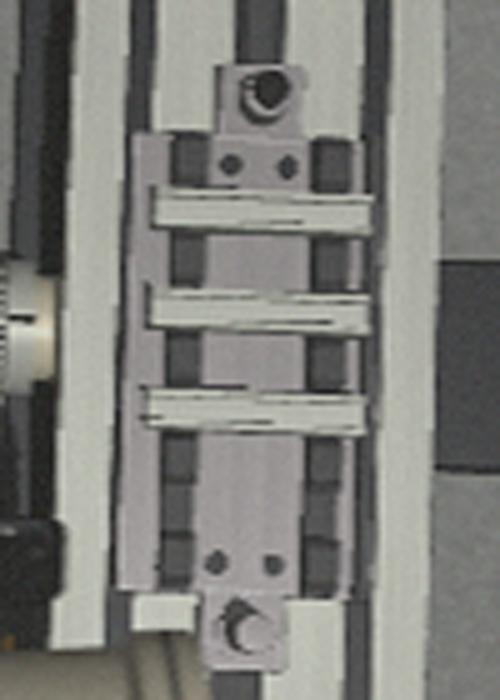

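View pics/f2.png

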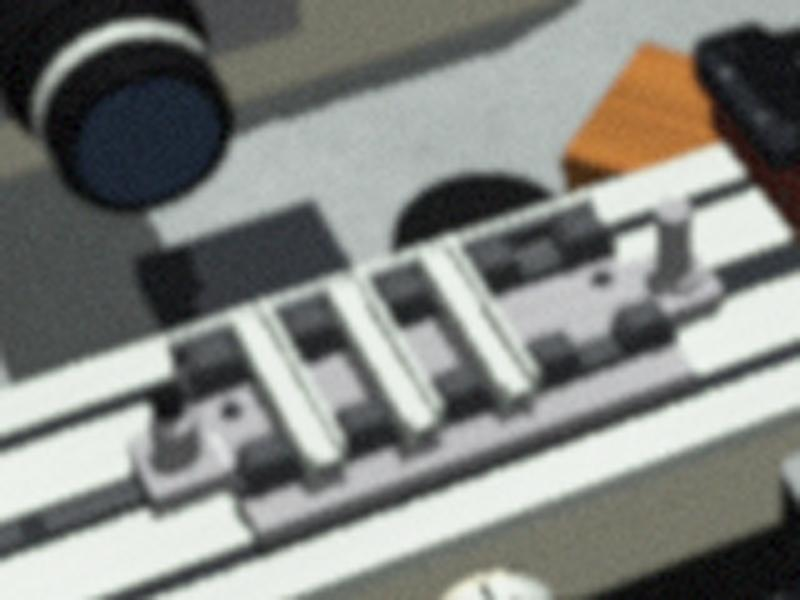

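Run:
```python
from h import *
im=cv2.imread("pics/top9.png");crop(im,365,255,415,293,14,"f1.png")
sc=cv2.imread("pics/scene9.png");crop(sc,300,160,330,195,14,"f2.png")
```

```text
(no output)
```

View pics/f1.png

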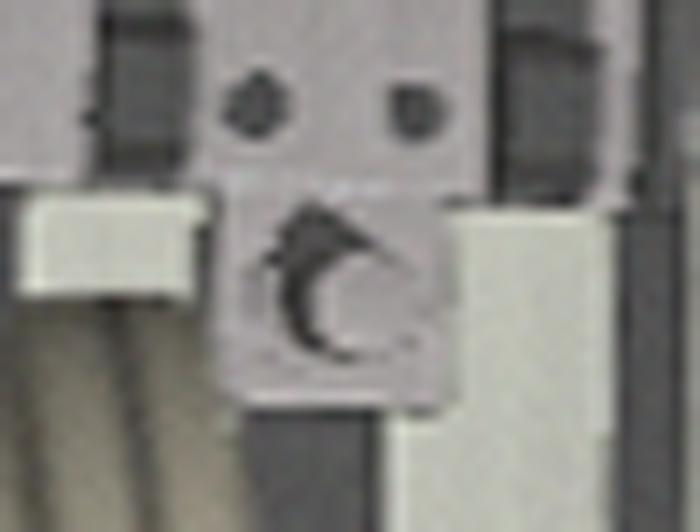

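View pics/f2.png

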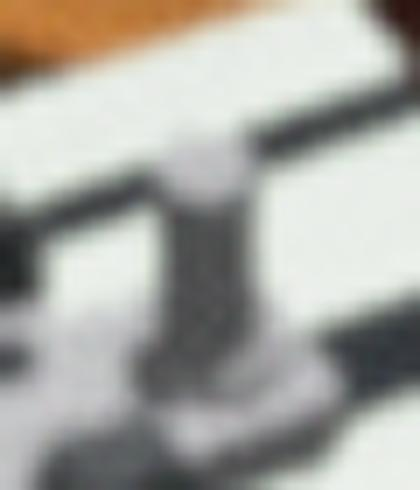

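Run:
```python
from h import *
print(tri((314.5,172.2),(391.2,276.2)))
plan([0.408,-0.0858,0.235],NYAW,.034)
```

```text
(array([ 0.4434, -0.0865,  0.1891]), array([0.3, 0. ]), array([ 0.2, -0.3]))
turn rv [ 0.001  -0.0005  0.0028] rows>= 1
t 37.67 at [0.3978 0.0377 0.3202] rpy [ 1.7994e+02 -3.0000e-02  8.8500e+01] F [ 0.8 -0.2  0.4] g 0.004 j6 5.2
shift [-0.1231  0.0138  0.0852] rows 5 per row [-0.02463  0.00275  0.01704]
```

Emit:
drive_tool(hand=[1,1,1,1,1,1,1,1], slide=[[-0.031,0.002,0],[-0.031,0.002,0],[-0.031,0.003,0],[-0.031,0.003,0],[0,0,0.025],[0,0,0.025],[0,0,0.02],[0,0,0.014]], rotation=[[0,0,0.003],[0,0,0],[0,0,0],[0,0,0],[0,0,0],[0,0,0],[0,0,0],[0,0,0]])

```text
time: 38.33
tcp_pos: [0.4047, -0.0894, 0.2342]
eef_rot: [-179.9, -0.0, 88.1]
wrist_force: [-0.2, -0.1, 0.4]
grip_width: 0.006
```

Emit:
drive_tool(hand=[1,1,1,1,1,1,1,1], slide=[[0,0,0],[0,0,0],[0,0,0],[0,0.002,0],[0,0.002,0],[0,0.002,0],[0,0,0],[0,0,0]], rotation=[[0,0,0],[0,0,0],[0,0,0],[0,0,0],[0,0,0],[0,0,0],[0,0,0],[0,0,0]])

```text
time: 39.0
tcp_pos: [0.4112, -0.0884, 0.236]
eef_rot: [180.0, 0.0, 88.2]
wrist_force: [0.3, 0.1, 0.2]
grip_width: 0.003
```

Run:
```python
from h import *
plan([0.42,-0.0860,0.235],NYAW,.034)
im=viewer.capture("scene");crop(im,240,110,360,220,6,"f2.png")
```

```text
turn rv [ 0.0007  0.0002 -0.0028] rows>= 1
t 39.0 at [ 0.4112 -0.0884  0.236 ] rpy [1.7996e+02 1.0000e-02 8.8180e+01] F [0.3 0.1 0.2] g 0.003 j6 -11.9
shift [0.0027 0.0088 0.001 ] rows 1 per row [0.00266 0.00876 0.00097]
```

View pics/f2.png

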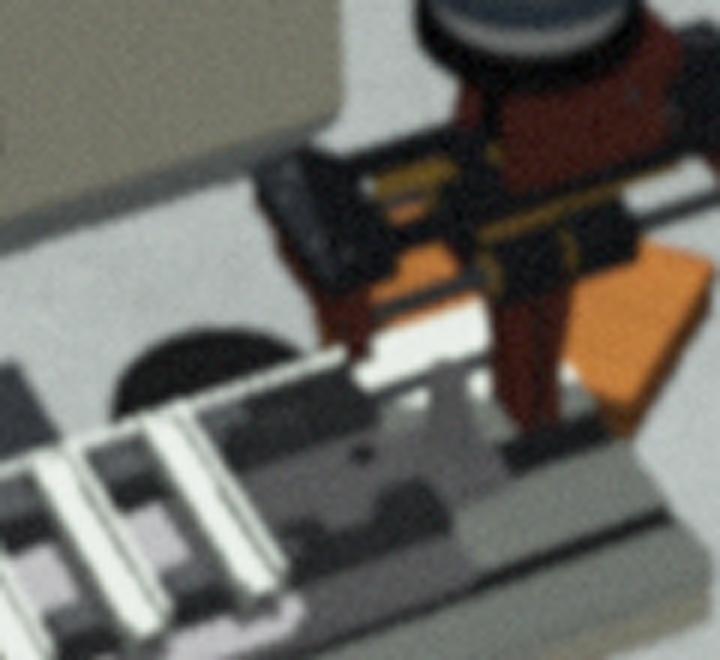

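Emit:
drive_tool(hand=[1,1,1,1,1,1,1,1], slide=[[0.0025,0.002,0],[0,0.003,0],[0,0.003,0],[0,0.003,0],[0,0.005,0],[0,0.006,0],[0,0.006,0],[0,0.006,0]], rotation=[[0,0,0],[0,0,0],[0,0,0],[0,0,0],[0,0,0],[0,0,0],[0,0,0],[0,0,0]])

```text
time: 39.72
tcp_pos: [0.4437, -0.0869, 0.2354]
eef_rot: [-179.7, -0.0, 88.2]
wrist_force: [-7.7, -0.1, 8.0]
grip_width: 0.004
```

Emit:
drive_tool(hand=[1,1,1,1,1,1,1,1], slide=[[0,0.006,0],[0,0.006,0],[0,0.006,0],[0,0.004,0],[0,0.003,0],[0,0.002,0],[0,0,0],[0,0,0]], rotation=[[0,0,0],[0,0,0],[0,0,0],[0,0,0],[0,0,0],[0,0,0],[0,0,0],[0,0,0]])

```text
time: 40.38
tcp_pos: [0.4721, -0.0879, 0.2355]
eef_rot: [-180.0, -0.0, 88.2]
wrist_force: [-1.4, -0.1, 0.8]
grip_width: 0.002
```

Run:
```python
from h import *
plan([0.488,-0.0884,0.236],NYAW,.034)
im=viewer.capture("scene");crop(im,180,110,340,230,5,"f2.png")
```

```text
turn rv [-0.0002 -0.0001 -0.003 ] rows>= 1
t 40.38 at [ 0.4721 -0.0879  0.2355] rpy [-1.7999e+02 -1.0000e-02  8.8170e+01] F [-1.4 -0.1  0.8] g 0.002 j6 -10.1
shift [-0.0001  0.0159 -0.0005] rows 1 per row [-9.000e-05  1.588e-02 -4.500e-04]
```

View pics/f2.png

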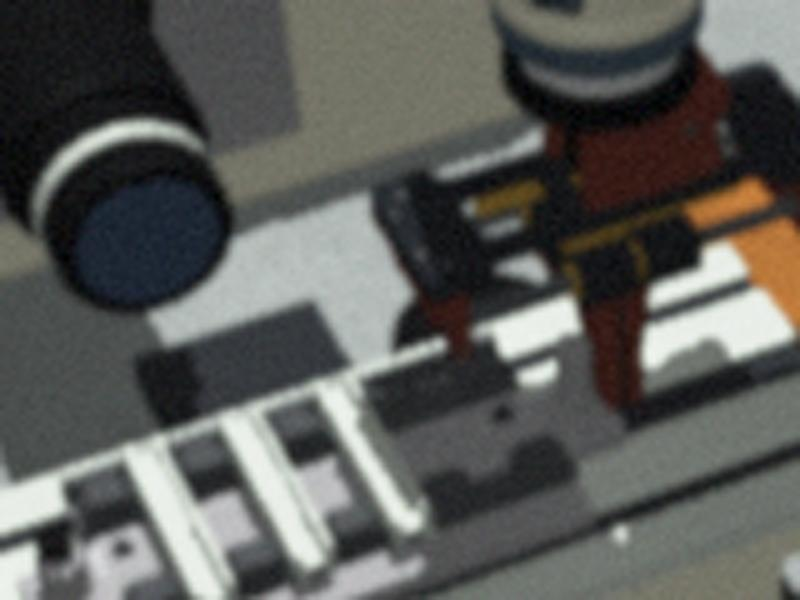

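Emit:
drive_tool(hand=[1,1,1,1,1,1,1,1], slide=[[0,0.002,0],[0,0.002,0],[0,0.002,0],[0,0.002,0],[0,0.001,0],[0,0.001,0],[0,0,0],[0,0,0]], rotation=[[0,0,0],[0,0,0],[0,0,0],[0,0,0],[0,0,0],[0,0,0],[0,0,0],[0,0,0]])

```text
time: 41.1
tcp_pos: [0.4813, -0.0881, 0.2355]
eef_rot: [-179.9, -0.0, 88.2]
wrist_force: [-5.7, 0.3, 3.6]
grip_width: 0.003
```

Emit:
drive_tool(hand=[1,1,1,1,1,1,1,1], slide=[[0,0.001,0],[0,0.001,0],[0,0.001,0],[0,0.001,0],[0,0,0],[0,0,0],[0,0,0],[0,0,0]], rotation=[[0,0,0],[0,0,0],[0,0,0],[0,0,0],[0,0,0],[0,0,0],[0,0,0],[0,0,0]])

```text
time: 41.77
tcp_pos: [0.4863, -0.0884, 0.2357]
eef_rot: [180.0, 0.0, 88.2]
wrist_force: [0.5, 0.1, 0.0]
grip_width: 0.005
```

Emit:
drive_tool(hand=[1,1,1,1,1,1,1,1], slide=[[0,0.001,0],[0,0,0],[0,0,0],[0,0,0],[0,0,0],[0,0,0],[0,0,0],[0,0,0]], rotation=[[0,0,0],[0,0,0],[0,0,0],[0,0,0],[0,0,0],[0,0,0],[0,0,0],[0,0,0]])

```text
time: 42.43
tcp_pos: [0.4869, -0.0883, 0.2356]
eef_rot: [180.0, 0.0, 88.2]
wrist_force: [-0.4, 0.3, 0.8]
grip_width: 0.006
```

Emit:
drive_tool(hand=[1,1,1,1,1,1,1,1], slide=[[0,0.001,0],[0,0,0],[0,0,0],[0,0,0],[0,0,0],[0,0,0],[0,0,0],[0,0,0]], rotation=[[0,0,0],[0,0,0],[0,0,0],[0,0,0],[0,0,0],[0,0,0],[0,0,0],[0,0,0]])

```text
time: 43.1
tcp_pos: [0.4879, -0.0884, 0.2356]
eef_rot: [-180.0, 0.0, 88.2]
wrist_force: [-0.3, 0.2, 0.5]
grip_width: 0.003
```

Emit:
drive_tool(hand=[1,1,1,1,1,1,1,1], slide=[[0,0.001,0],[0,0,0],[0,0,0],[0,0,0],[0,0,0],[0,0,0],[0,0,0],[0,0,0]], rotation=[[0,0,0],[0,0,0],[0,0,0],[0,0,0],[0,0,0],[0,0,0],[0,0,0],[0,0,0]])

```text
time: 43.77
tcp_pos: [0.489, -0.0884, 0.2357]
eef_rot: [180.0, 0.0, 88.2]
wrist_force: [-0.3, -0.5, 0.3]
grip_width: 0.003
```

Emit:
drive_tool(hand=[1,1,1,1,1,1,1,1], slide=[[0,0.001,0],[0,0,0],[0,0,0],[0,0,0],[0,0,0],[0,0,0],[0,0,0],[0,0,0]], rotation=[[0,0,0],[0,0,0],[0,0,0],[0,0,0],[0,0,0],[0,0,0],[0,0,0],[0,0,0]])

```text
time: 44.43
tcp_pos: [0.4898, -0.0884, 0.2356]
eef_rot: [-180.0, -0.0, 88.2]
wrist_force: [-2.6, -0.4, 0.8]
grip_width: 0.002
```

Run:
```python
from h import *
im=viewer.capture("scene");cv2.imwrite("pics/scene10.png",im);crop(im,160,110,320,230,5,"f2.png")
im=viewer.capture("top");cv2.imwrite("pics/top10.png",im);crop(im,360,120,420,200,8,"f1.png")
```

```text
(no output)
```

View pics/f2.png

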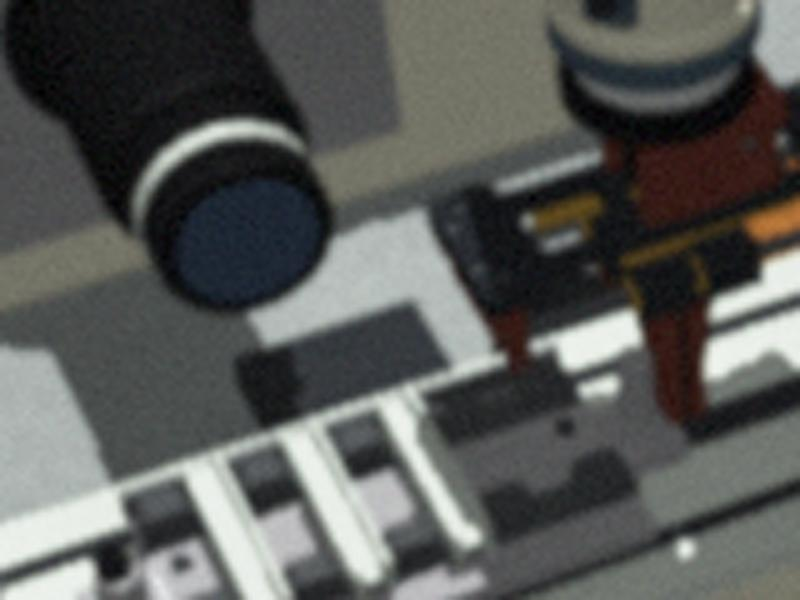

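View pics/f1.png

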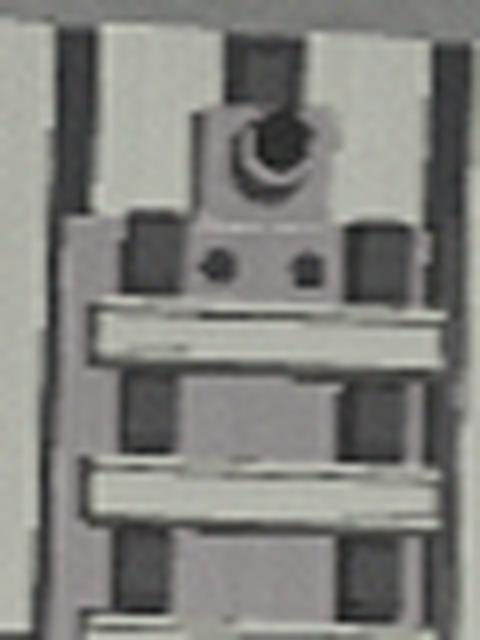

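Run:
```python
from h import *
a=cv2.imread("pics/top9.png");b=cv2.imread("pics/top10.png");f=8
A=cv2.resize(a[162:226,366:416],None,fx=f,fy=f,interpolation=3);B=cv2.resize(b[122:210,360:422],None,fx=f,fy=f,interpolation=3)
r=cv2.matchTemplate(B,A,cv2.TM_CCOEFF_NORMED);_,v,_,l=cv2.minMaxLoc(r)
d=np.array([l[0]/f+360-366,l[1]/f+122-162]);u=np.array([390,194.]);print(v,d,onz("top",u+d,.165)-onz("top",u,.165))
```

```text
0.8792474865913391 [  1. -30.] [ 0.06417071 -0.00193663  0.        ]
```

Emit:
drive_tool(hand=[1,1,1,1,1,1,1,1], slide=[[0,0.001,0],[0,0,0],[0,0,0],[0,0,0],[0,0,0],[0,0,0],[0,0,0],[0,0,0]], rotation=[[0,0,0],[0,0,0],[0,0,0],[0,0,0],[0,0,0],[0,0,0],[0,0,0],[0,0,0]])

```text
time: 45.2
tcp_pos: [0.4905, -0.0884, 0.2355]
eef_rot: [-179.9, -0.0, 88.2]
wrist_force: [-5.2, -1.3, 2.2]
grip_width: 0.006
```

Emit:
drive_tool(hand=[1,1,1,1,1,1,1,1], slide=[[0,0.0005,0],[0,0,0],[0,0,0],[0,0,0],[0,0,0],[0,0,0],[0,0,0],[0,0,0]], rotation=[[0,0,0],[0,0,0],[0,0,0],[0,0,0],[0,0,0],[0,0,0],[0,0,0],[0,0,0]])

```text
time: 45.87
tcp_pos: [0.4907, -0.0885, 0.2355]
eef_rot: [-179.9, -0.0, 88.2]
wrist_force: [-5.3, 0.1, 3.9]
grip_width: 0.007
```

Emit:
drive_tool(hand=[1,1,1,1,1,0.3,0.3,0.3], slide=[[0,-0.003,0],[0,-0.012,0],[0,-0.01,-0.02],[0,0,-0.03],[0,0,-0.03],[0.03,-0.015,0],[0.03,-0.015,0],[0.03,-0.015,0]], rotation=[[0,0,0],[0,0,0],[0,0,0],[0,0,0],[0,0,0],[0,0,0],[0,0,0],[0,0,0]])

```text
time: 46.53
tcp_pos: [0.4237, 0.0043, 0.3163]
eef_rot: [179.8, -0.0, 88.1]
wrist_force: [0.9, 0.5, 0.1]
grip_width: 0.192
```

Emit:
drive_tool(hand=[0.3,0.3,0.3,0.3,0.3,0.3,0.3,0.3], slide=[[0.035,0,0],[0.035,0,0],[0.035,0,0],[0.035,0,0],[0.035,0,0],[0.03,0,0],[0,0,0],[0,0,0]], rotation=[[0,0,0],[0,0,0],[0,0,0],[0,0,0],[0,0,0],[0,0,0],[0,0,0],[0,0,0]])

```text
time: 47.2
tcp_pos: [0.4305, 0.2097, 0.3155]
eef_rot: [180.0, -0.0, 88.3]
wrist_force: [0.1, -0.7, -0.0]
grip_width: 0.351
```

Run:
```python
from h import *
plan([.5,.2,.3])
im=viewer.capture("scene");cv2.imwrite("pics/scene11.png",im);crop(im,160,150,360,300,4,"f2.png")
im=viewer.capture("top");cv2.imwrite("pics/top11.png",im);crop(im,285,120,435,270,4,"f1.png");crop(im,285,180,355,250,8,"f3.png")
```

```text
t 47.2 at [0.4305 0.2097 0.3155] rpy [ 1.7996e+02 -2.0000e-02  8.8340e+01] F [ 0.1 -0.7 -0. ] g 0.351 j6 26.2
shift [-0.0076  0.0698  0.0156] rows 3 per row [-0.00255  0.02326  0.0052 ]
```

View pics/f2.png

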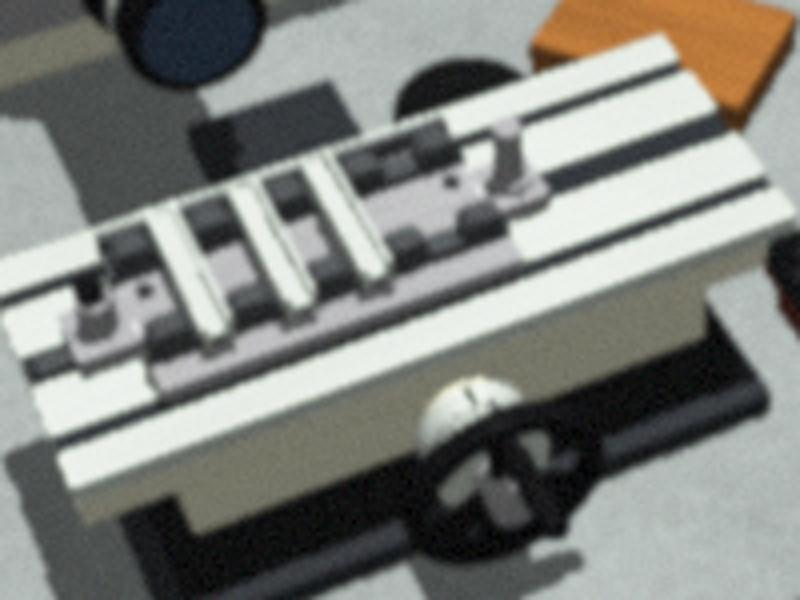

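View pics/f1.png

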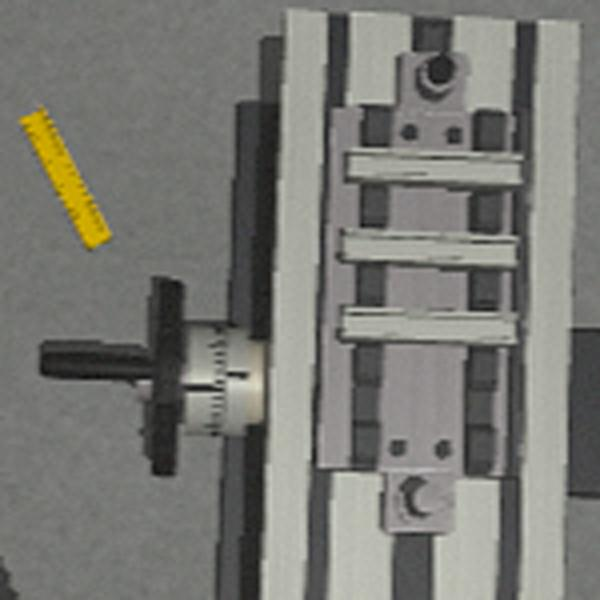

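View pics/f3.png

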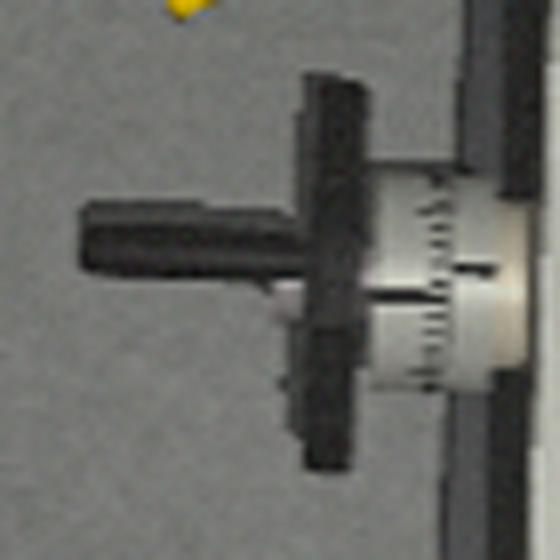

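Run:
```python
from h import *
im=cv2.imread("pics/scene11.png");crop(im,255,235,315,295,12,"f2.png")
```

```text
(no output)
```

View pics/f2.png

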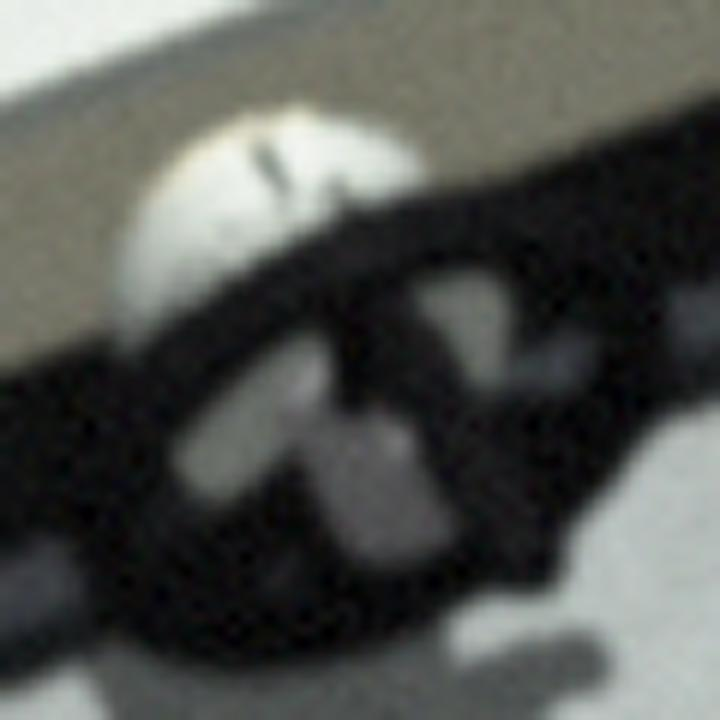

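Run:
```python
from h import *
print("handle end",tri((296.9,280.0),(294.9,209.5)))
for r in(72,270,471): print("rim",r,onz("top",(328/8+285-.5,r/8+180-.5),.085).round(4))
print("index line",tri((270/12+255-.5,170/12+235-.5),(475/8+285-.5,269/8+180-.5)))
for c in (450,497): print("idx",onz("top",(c/8+284.5,269/8+179.5),.116).round(4))
for c in (370,445): print("zero",onz("top",(c/8+284.5,294/8+179.5),.116).round(4))
for c in(80,300): print("bar",onz("top",(c/8+284.5,239/8+179.5),.130).round(4))
for c in(300,366): print("wheel faces",onz("top",(c/8+284.5,270/8+179.5),.13).round(4))
```

```text
handle end (array([0.5856, 0.1131, 0.1411]), array([1.6, 0.1]), array([ 0.7, -1.2]))
rim 72 [0.6396 0.0493 0.085 ]
rim 270 [0.583  0.0485 0.085 ]
rim 471 [0.526  0.0478 0.085 ]
index line (array([0.5808, 0.0076, 0.1166]), array([0.6, 0.1]), array([ 0.3, -0.5]))
idx [0.5797 0.0151 0.116 ]
idx [0.5799 0.0022 0.116 ]
zero [0.5725 0.037  0.116 ]
zero [0.5728 0.0164 0.116 ]
bar [0.5848 0.1161 0.13  ]
bar [0.5856 0.0564 0.13  ]
wheel faces [0.5771 0.0563 0.13  ]
wheel faces [0.5773 0.0384 0.13  ]
```

Run:
```python
from h import *
plan([.585,.096,.26],NYAW,.034)
```

```text
turn rv [-0.0001  0.0003 -0.0027] rows>= 1
t 47.3 at [0.4304 0.208  0.3155] rpy [-1.800e+02  1.000e-02  8.818e+01] F [ 0.1  0.8 -0.6] g 0.35 j6 26.2
shift [-0.1075  0.1578  0.0555] rows 6 per row [-0.01791  0.02629  0.00925]
```

Emit:
drive_tool(hand=[0.1,0.1,0.1,0.1,0.1,0.1,0.1,0.1], slide=[[-0.018,0.026,0.009],[-0.018,0.026,0.009],[-0.018,0.026,0.009],[-0.018,0.026,0.009],[-0.018,0.026,0.009],[-0.018,0.027,0.01],[0,0,0],[0,0,0]], rotation=[[0,0,-0.003],[0,0,0],[0,0,0],[0,0,0],[0,0,0],[0,0,0],[0,0,0],[0,0,0]])

```text
time: 47.97
tcp_pos: [0.5848, 0.0934, 0.2598]
eef_rot: [-179.9, 0.0, 88.1]
wrist_force: [-0.6, 0.9, 0.1]
grip_width: 0.449
```

Emit:
drive_tool(hand=[0.1,0.1,0.1,0.1,0.1,0.1,0.1,0.1], slide=[[0,0,0],[0,0,0],[0,0,0],[0,0,0.01],[0,0,0.01],[0,0,0],[0,0,0],[0,0,0]], rotation=[[0,0,0],[0,0,0],[0,0,0],[0,0,0],[0,0,0],[0,0,0],[0,0,0],[0,0,0]])

```text
time: 48.63
tcp_pos: [0.5844, 0.0962, 0.2403]
eef_rot: [-180.0, 0.0, 88.4]
wrist_force: [-0.5, -0.2, -0.6]
grip_width: 0.451
```

Run:
```python
from h import *
plan([.585,.096,.191],NYAW,.034)
im=viewer.capture("scene");crop(im,230,190,350,300,6,"f2.png")
```

```text
turn rv [-0.0007  0.0002  0.0003] rows>= 1
t 48.63 at [0.5844 0.0962 0.2403] rpy [-1.7996e+02  1.0000e-02  8.8360e+01] F [-0.5 -0.2 -0.6] g 0.451 j6 9.8
shift [-0.0002  0.0006  0.0493] rows 2 per row [-8.000e-05  2.800e-04  2.465e-02]
```

View pics/f2.png

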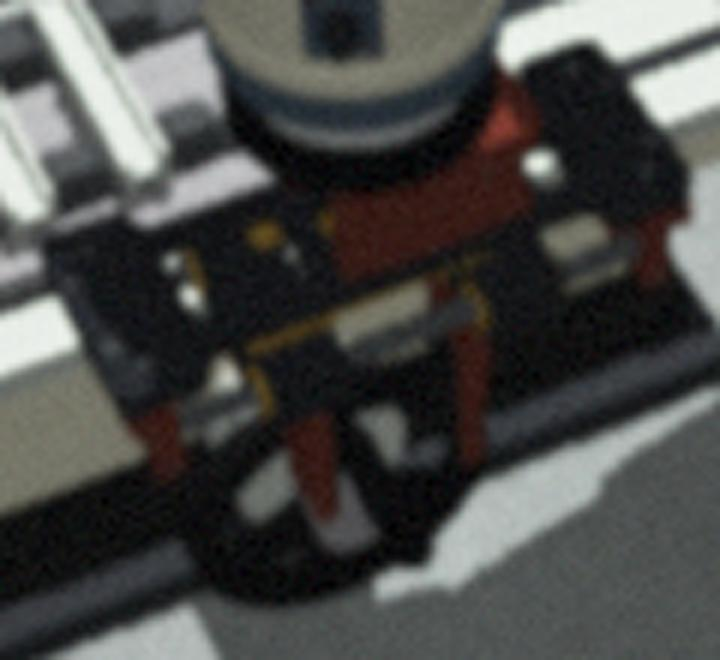

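Emit:
drive_tool(hand=[0.1,0.1,0.1,0.1,0.1,0.1,0.1,0.1], slide=[[0,0,0.015],[0,0,0.012],[0,0,0.01],[0,0,0.007],[0,0,0.005],[0,0,0],[0,0,0],[0,0,0]], rotation=[[0,0,0],[0,0,0],[0,0,0],[0,0,0],[0,0,0],[0,0,0],[0,0,0],[0,0,0]])

```text
time: 49.35
tcp_pos: [0.5849, 0.096, 0.192]
eef_rot: [180.0, -0.0, 88.3]
wrist_force: [-0.4, -0.7, -0.3]
grip_width: 0.45
```

Emit:
drive_tool(hand=[0.3,0.6,1,1,1,1,1,1], slide=[[0,0,0],[0,0,0],[0,0,0],[0,0,0],[0,0,0],[0,0,0],[0,0,0],[0,0,0]], rotation=[[0,0,0],[0,0,0],[0,0,0],[0,0,0],[0,0,0],[0,0,0],[0,0,0],[0,0,0]], squeeze=15)

```text
time: 50.02
tcp_pos: [0.5847, 0.0961, 0.1917]
eef_rot: [180.0, -0.0, 88.3]
wrist_force: [-0.4, 0.6, 1.8]
grip_width: 0.157
```

Emit:
drive_tool(hand=[1,1,1,1,1,1,1,1], slide=[[0,0.0047,0.0005],[0,0.0046,0.0009],[0,0.0043,0.0013],[0,0.0042,0.0018],[0,0,0],[0,0,0],[0,0,0],[0,0,0]], rotation=[[0,0,0],[0,0,0],[0,0,0],[0,0,0],[0,0,0],[0,0,0],[0,0,0],[0,0,0]])

```text
time: 50.68
tcp_pos: [0.6028, 0.0955, 0.1872]
eef_rot: [179.9, -0.0, 88.3]
wrist_force: [1.4, 1.3, 0.4]
grip_width: 0.15
```

Emit:
drive_tool(hand=[1,1,1,1,1,1,1,1], slide=[[0,0.0039,0.0021],[0,0.0037,0.0026],[0,0.0035,0.0029],[0,0.0031,0.0032],[0,0,0],[0,0,0],[0,0,0],[0,0,0]], rotation=[[0,0,0],[0,0,0],[0,0,0],[0,0,0],[0,0,0],[0,0,0],[0,0,0],[0,0,0]])

```text
time: 51.35
tcp_pos: [0.6169, 0.0951, 0.1764]
eef_rot: [180.0, -0.0, 88.3]
wrist_force: [1.8, 1.1, 1.0]
grip_width: 0.153
```

Run:
```python
from h import *
plan([.585,.096,.191],NYAW,.034)
im=viewer.capture("top");cv2.imwrite("pics/top12.png",im);crop(im,285,120,435,270,4,"f1.png")
im=viewer.capture("scene");crop(im,230,190,350,300,6,"f2.png")
```

```text
turn rv [ 0.0007 -0.      0.0001] rows>= 1
t 51.35 at [0.6169 0.0951 0.1764] rpy [179.96  -0.    88.34] F [1.8 1.1 1. ] g 0.153 j6 9.3
shift [ 0.     -0.0319 -0.0146] rows 2 per row [ 0.      -0.01595 -0.00732]
```

View pics/f1.png

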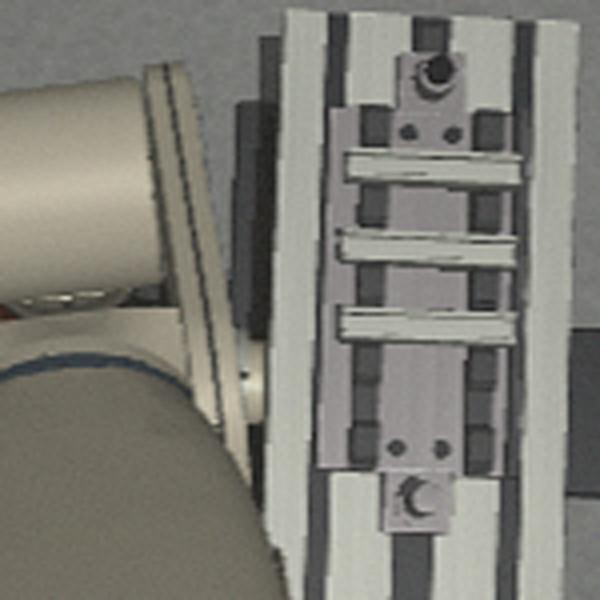

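View pics/f2.png

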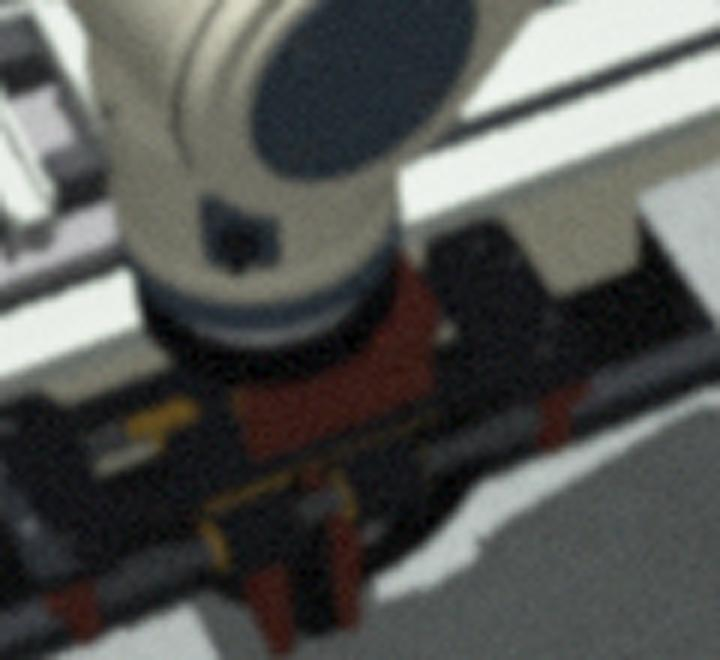

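Emit:
drive_tool(hand=[1,1,1,1,1,1,1,1], slide=[[0,-0.0031,-0.0032],[0,-0.0035,-0.0029],[0,-0.0037,-0.0026],[0,-0.0039,-0.0021],[0,-0.003,-0.0013],[0,-0.002,-0.0008],[0,0,0],[0,0,0]], rotation=[[0,0,0],[0,0,0],[0,0,0],[0,0,0],[0,0,0],[0,0,0],[0,0,0],[0,0,0]])

```text
time: 52.12
tcp_pos: [0.5972, 0.0957, 0.1893]
eef_rot: [-180.0, -0.0, 88.3]
wrist_force: [0.8, 0.6, 2.1]
grip_width: 0.154
```

Emit:
drive_tool(hand=[1,1,1,1,1,1,1,1], slide=[[0,-0.0015,-0.0005],[0,-0.0012,-0.0004],[0,-0.0008,-0.0002],[0,0,0],[0,0,0],[0,0,0],[0,0,0],[0,0,0]], rotation=[[0,0,0],[0,0,0],[0,0,0],[0,0,0],[0,0,0],[0,0,0],[0,0,0],[0,0,0]])

```text
time: 52.78
tcp_pos: [0.594, 0.0958, 0.1903]
eef_rot: [180.0, -0.0, 88.3]
wrist_force: [2.8, 1.3, 1.9]
grip_width: 0.155
```

Run:
```python
from h import *
plan([.5942,.096,.1903],NYAW,.034)
im=viewer.capture("top");cv2.imwrite("pics/top13.png",im);crop(im,285,160,385,260,7,"f1.png")
im=viewer.capture("scene");crop(im,230,190,350,300,6,"f2.png")
```

```text
turn rv [ 0.     -0.0001 -0.    ] rows>= 1
t 52.78 at [0.594  0.0958 0.1903] rpy [180.    -0.    88.34] F [2.8 1.3 1.9] g 0.155 j6 9.7
shift [0.0002 0.0002 0.    ] rows 1 per row [2.3e-04 2.2e-04 4.0e-05]
```

View pics/f1.png

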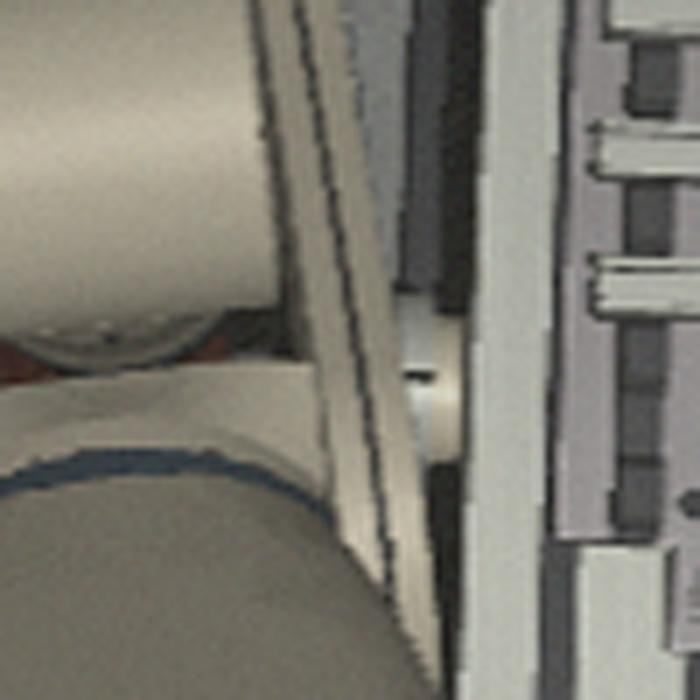

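Emit:
drive_tool(hand=[0.5,0.3,0.1,0.1,0.1,0.1,0.1,0.1], slide=[[0,0,0],[0,0,0],[0,0,0],[0,0,0],[0,0,-0.01],[0,0,-0.02],[0,0,-0.03],[0,0,-0.03]], rotation=[[0,0,0],[0,0,0],[0,0,0],[0,0,0],[0,0,0],[0,0,0],[0,0,0],[0,0,0]])

```text
time: 53.55
tcp_pos: [0.5932, 0.0956, 0.2812]
eef_rot: [-179.9, 0.0, 88.3]
wrist_force: [0.2, 0.1, 0.6]
grip_width: 0.45
```

Emit:
drive_tool(hand=[0.1,0.1,0.1,0.1,0.1,0.1,0.1,0.1], slide=[[0.02,-0.02,-0.015],[0.02,-0.03,-0.01],[0.02,-0.03,0],[0.02,-0.03,0],[0.02,-0.03,0],[0.02,-0.03,0],[0,0,0],[0,0,0]], rotation=[[0,0,0],[0,0,0],[0,0,0],[0,0,0],[0,0,0],[0,0,0],[0,0,0],[0,0,0]])

```text
time: 54.22
tcp_pos: [0.4263, 0.2214, 0.3062]
eef_rot: [180.0, -0.0, 88.5]
wrist_force: [0.4, -0.9, 0.5]
grip_width: 0.447
```

Run:
```python
from h import *
plan([.5942,.096,.1903],NYAW,.034)
im=viewer.capture("top");cv2.imwrite("pics/top14.png",im);crop(im,285,180,355,250,8,"f1.png");crop(im,340,120,440,260,5,"f3.png")
im=viewer.capture("scene");cv2.imwrite("pics/scene14.png",im);crop(im,160,150,360,300,4,"f2.png")
```

```text
turn rv [ 0.0005 -0.0001  0.003 ] rows>= 1
t 54.22 at [0.4263 0.2214 0.3062] rpy [ 1.7997e+02 -1.0000e-02  8.8510e+01] F [ 0.4 -0.9  0.5] g 0.447 j6 27.5
shift [-0.1205  0.1715  0.1159] rows 8 per row [-0.01506  0.02144  0.01448]
```

View pics/f1.png

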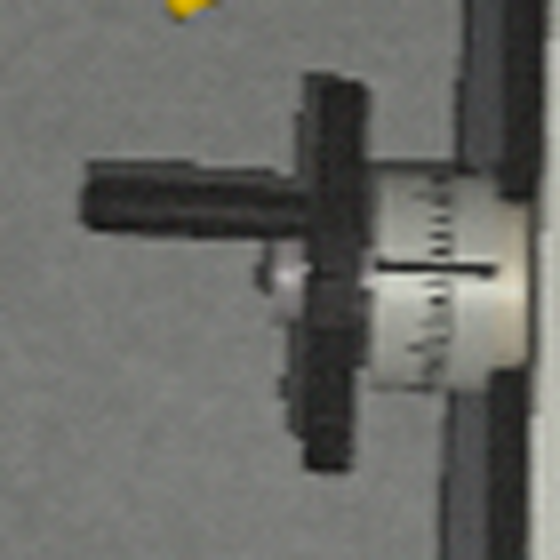

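View pics/f2.png

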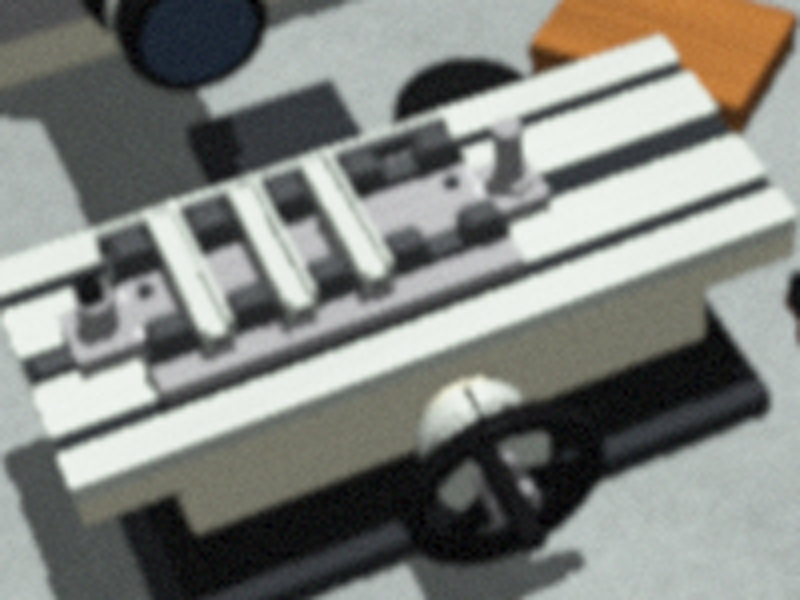

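View pics/f3.png

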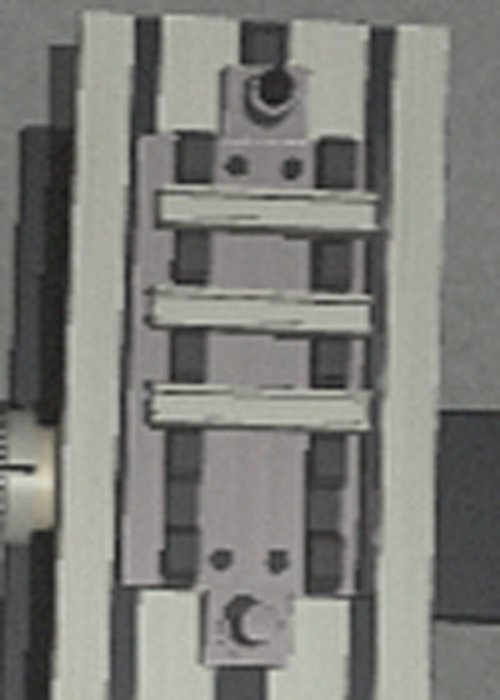

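Run:
```python
from h import *
def ecc(A,B,init):
    w=np.float32([[1,0,init[0]],[0,1,init[1]]])
    g=lambda i:cv2.GaussianBlur(cv2.cvtColor(i,6),(0,0),.8)
    c,w=cv2.findTransformECC(A,B,w,cv2.MOTION_EUCLIDEAN,(3,200,1e-6),None,5); return c,w
g=lambda n:cv2.cvtColor(cv2.imread(f"pics/{n}.png"),6).astype(np.float32)
a,b,c,d=g("top9"),g("top14"),g("top10"),g("top11")
def disp(a,b,x0,y0,x1,y1,dy):
    T=a[y0:y1,x0:x1]
    cc,w=ecc(T,b,(x0+1,y0+dy)); u=np.array([(x1-x0)/2,(y1-y0)/2]); q=w[:,:2]@u+w[:,2]; p=u+(x0,y0)
    X=onz("top",q,.165)-onz("top",p,.165); print(round(cc,3),(q-p).round(2),X.round(5)*1000, "along",round(1000*np.hypot(X[0],X[1]),2))
disp(a,b,369,164,414,284,-30); disp(c,b,369,136,414,200,0); disp(d,b,369,136,414,252,0)
```

```text
0.907 [  0.86 -30.43] [64.45 -1.65  0.  ] along 64.47
0.979 [-0.27  0.02] [-0.05  0.56  0.  ] along 0.57
0.993 [-0.2  -0.01] [0.02 0.42 0.  ] along 0.43
```

View pics/top14.png

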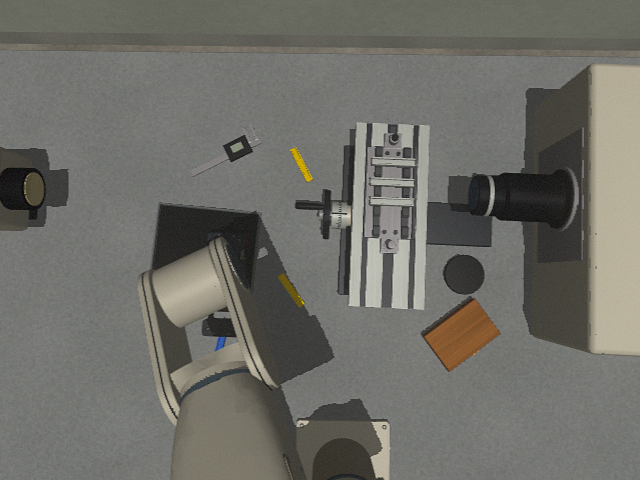

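Run:
```python
from plant import hand_in
print(hand_in())
```

```text
the job is handed in; nothing more can be done
None
```

I completed the whole setup and handed the job in at about 54 s of the 208 s allowed; it gave no verdict.

- **Carriage back:** I drew it back by the post until it met its stop. It had started about 11 mm short of home rather than fully home.
- **Samples:** The tray held three. I laid them in nests 4, 3 and 2, slid each against the lip until I felt contact, then backed off about 1 mm. The last pictures show all three flat and square in their notches.
- **Carriage home:** I pushed the post until the carriage snapped ahead of the finger and then resisted with about 5 N. By the pictures it travelled 64.5 mm from the stop, against a nominal 65 mm. That difference is within what I can measure. I judged the click from the forces, because the plunger's lift is too small to see in the images.
- **Focus dial:** It started about 0.21 rad past the mark. I wound it back to about -0.6 rad and came up clockwise. The last top view shows the zero line continuous with the index line.
- **Bystanders:** The caliper, gauge case, lens cap and coloured look-alikes looked to be where they started in the last top view, apart from the blue bar, mostly hidden behind the arm. I did not measure them. The robot stayed clear of the lens and was touching nothing when I handed in.

No check failed. My first automatic fit of the carriage disagreed between the two cameras by a few millimetres, so I corrected it by overlaying the model on both pictures. Contact with the notch floors and the lip then came within about 1.5 mm of the corrected position.

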